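Fetch the objective from behind the bottles

ROBOT

A 7-joint arm with a two-finger parallel gripper is mounted at the origin on the work surface. World frame = base frame: x ahead of the robot, y to its left, z up, the work surface at z = 0. Lengths are in m, angles in degrees, forces in N, time in s.
With the tool pointing down it reaches from about 0.35 to 0.9 m from the base axis. Payload 8.1 kg.
Tool frame: the origin (TCP) lies between the finger pads; the fingertips stand tips_ahead ahead of it and the grasp point (between the pads) lies 6 mm ahead of it (tips_ahead is the distance from the TCP to the fingertips, in m); z points along the fingers, x is the direction in which the jaws open and shut, and the axes are right-handed (so a half turn about z gives the same grasp; the last joint's range is limited). The gripper opens to 85 mm and grips with 20 to 120 N. Pads are 22 mm wide; open, the fingers measure 114 mm over their backs; the gripper's body (76 mm by 85 mm) begins 54 mm behind the grasp point. The pads swing forward as they close: fully open they stand 13 mm farther back than shut.
Start: joints at [-73.889, 24.895, 1.432, 90.138, -0.665, 64.973, -4.303], TCP at [0.234, 0.58, 0.219] pointing down, gripper open.
Joint ranges: [-149.89, 149.89], [-25.12, 119.58], [-72.63, 75.52], [4.76, 147.25], [-75.54, 255.54], [6.69, 114.76], [-157.13, 157.13]. Speed limits (degrees/s): [127.2, 127.2, 172.46, 172.46, 180, 180, 180].

INTERFACE

Orientations are given as [roll, pitch, yaw] about the fixed x, y, z axes, in that order (R = Rz(yaw) Ry(pitch) Rx(roll)).
In Python, from workcell import * gives the robot as it stands.
- The arm moves only by the tool play_rows, never from a script. Its argument "plan" is a list of rows, each an object of numbers: "wx", "wy", "wz": the turn, a rotation vector about the tool's x, y, z in degrees; "x", "y", "z": the shift along the tool's x, y, z in cm; "claw": the opening in per cent of the stroke, from 0 (shut) to 100 (fully open). A call has 1 to 12 rows; each row is the pose to reach, as a shift and turn from the pose commanded when the call began, along the tool's axes at that moment; what a row does not reach only later rows make up. A row lasts 1/12 s, in which the tool goes at most 41.7 mm and 7.16 degrees, less where a joint would pass 70% of its speed; a pose out of reach is approached as far as the arm can. A call with a gripper value outside its range is refused whole. The fingers move at their own pace and stop on an object; "squeeze" is the grip in N (left out, the last holds). Time passes only in rows, so rows that repeat a pose let the fingers close. It gives the time, the measured TCP pose, the force and the opening at its end, in the units of the state.
- sense(): the state, without advancing time (a new reading comes with each control period).
- snapshot(name): name is "scene" or "top"; returns a dict with "pixels" (400x640x3 uint8, red, green, blue), "mtx" (3x3 intrinsics, pixels), "D" ([k1, k2, p1, p2, k3] as OpenCV has them; the pictures are not rectified), "rvec" (rotation vector, rad) and "tvec" (3), from world to camera coordinates, as OpenCV has them. Camera axes: x right, y down, z forward; pixel columns grow to the right and rows downward; lengths in m; the calibration is good to about 2 mm. A picture is of the moment at which its call begins. There is no depth.
- close_job(): hands the job in, once; it reports no verdict.
The state is a dict: "t": time; "joint_pos": joint angles; "dq": joint speeds; "joint_torque": joint torques, N m; "position": TCP position; "ee_rot": TCP orientation; "wrist_force": force on the tool from outside, world axes, zero at the start; "moment": the same for the moment, N m; "finger_gap": finger opening in m.
Only numpy, scipy, OpenCV 4.12 (cv2) and the standard library are available. Lean on these libraries where they do the work, as an engineer would, in place of code of your own. Each camera call takes 0.05 s, during which the arm holds its last target.

TASK

First move the three capped bottles out of the white storage caddy and stand them on the grey side mat; with all three there, fetch the microscope objective that stood behind them and stand it upright on the lit white disc of the light base. Only then put each bottle back on the caddy seat of its own cap colour, centred by eye. Keep bottles and objective upright, set them down rather than dropping them, and leave the glass dish where it is.

Things in the scene. Friction and masses are not known exactly. Their poses are not given: they have to be found in the camera images.
- red_bottle: White plastic bottle with a red cap and red band: upright cylinder 44 mm across and straight up to 83 mm, cap 36 mm across from 89 mm to the top at 108 mm; about 0.12 kg. At the start it stands on the red seat in the caddy. Origin: centre of its underside; z up.
- yellow_bottle: White plastic bottle with a yellow cap and yellow band: upright cylinder 44 mm across and straight up to 83 mm, cap 36 mm across from 89 mm to the top at 108 mm; about 0.12 kg. At the start it stands on the yellow seat in the caddy. Origin: centre of its underside; z up.
- blue_bottle: White plastic bottle with a blue cap and blue band: upright cylinder 44 mm across and straight up to 83 mm, cap 36 mm across from 89 mm to the top at 108 mm; about 0.12 kg. At the start it stands on the blue seat in the caddy. Origin: centre of its underside; z up.
- red_seat: Fixed flat red disc, 60 mm across and 3 mm thick, on the white storage caddy (floor 190 x 140 mm, 8 mm above the table; rear lip 14 mm high): home of the red-capped bottle. Origin: centre of its underside. Axes as the caddy's: x to its rear, away from the robot. Seats lie about 57 mm in front (-x), left (+y) and right (-y) of the objective's start; which colour is where varies.
- yellow_seat: Fixed flat yellow disc, 60 mm across and 3 mm thick, on the white storage caddy (floor 190 x 140 mm, 8 mm above the table; rear lip 14 mm high): home of the yellow-capped bottle. Origin: centre of its underside. Axes as the caddy's: x to its rear, away from the robot. Seats lie about 57 mm in front (-x), left (+y) and right (-y) of the objective's start; which colour is where varies.
- blue_seat: Fixed flat blue disc, 60 mm across and 3 mm thick, on the white storage caddy (floor 190 x 140 mm, 8 mm above the table; rear lip 14 mm high): home of the blue-capped bottle. Origin: centre of its underside. Axes as the caddy's: x to its rear, away from the robot. Seats lie about 57 mm in front (-x), left (+y) and right (-y) of the objective's start; which colour is where varies.
- objective: Microscope objective lens: steel barrel with a black knurled band and a green ring, standing upright, lens up, on the caddy floor among the three bottles. 50 mm tall, 32 mm across between 8 and 36 mm height, foot 28 mm across, top tapered to 16 mm; about 0.11 kg. Origin: centre of its underside; z up.
- light_base: Fixed black round light base, 90 mm across, 25 mm tall, with a lit white disc 56 mm across recessed 5 mm in its top: the disc's surface lies 20 mm above the origin. Origin: centre of the underside.
- side_mat: Fixed dark grey flat mat, 110 mm (its x) by 250 mm (its y) and 4 mm thick: the side area for bottles set aside; room for three in a row along y, 80 mm apart. Origin: centre of the underside.
- dish: Loose open clear glass sample dish, 84 mm across, 18 mm tall, lying on the table: to be left where it is. Origin: centre of its underside.
Not all that is in view belongs to the job. Leave any green or purple look-alike of the blue_bottle alone.

How it is judged (in metres and radians):
On the way, in this order (a step that is already met when the one before it is completed fails the run):
1. all three bottles stand on the side mat, the objective still in its place in the caddy (x of red_bottle in the frame of side_mat between -0.055 and 0.055 m and y of red_bottle in the frame of side_mat between -0.125 and 0.125 m and z of each of red_bottle, yellow_bottle, blue_bottle in the frame of side_mat below 0.009 m and angle between each of red_bottle, yellow_bottle, blue_bottle's own z axis and vertical below 0.12 rad and linear speed of each of red_bottle, yellow_bottle, blue_bottle below 0.03 m/s and x of yellow_bottle in the frame of side_mat between -0.055 and 0.055 m and y of yellow_bottle in the frame of side_mat between -0.125 and 0.125 m and x of blue_bottle in the frame of side_mat between -0.055 and 0.055 m and y of blue_bottle in the frame of side_mat between -0.125 and 0.125 m and distance of objective from where it was at the start of the episode below 0.03 m), for 0.2 s.
2. the objective stands on the lit disc while all three bottles stand on the side mat (x of red_bottle in the frame of side_mat between -0.055 and 0.055 m and y of red_bottle in the frame of side_mat between -0.125 and 0.125 m and z of each of red_bottle, yellow_bottle, blue_bottle in the frame of side_mat below 0.009 m and angle between each of red_bottle, yellow_bottle, blue_bottle's own z axis and vertical below 0.12 rad and linear speed of each of red_bottle, yellow_bottle, blue_bottle below 0.03 m/s and x of yellow_bottle in the frame of side_mat between -0.055 and 0.055 m and y of yellow_bottle in the frame of side_mat between -0.125 and 0.125 m and x of blue_bottle in the frame of side_mat between -0.055 and 0.055 m and y of blue_bottle in the frame of side_mat between -0.125 and 0.125 m and horizontal distance between objective and light_base below 0.015 m and z of objective in the frame of light_base between 0.017 and 0.0245 m and angle between objective's own z axis and vertical below 0.1 rad and linear speed of objective below 0.02 m/s), for 0.2 s.
At the end, for the whole second after the job is handed in: The objective stands upright and still on the light base's disc, inside the rim (within 15 mm of its centre); each bottle stands upright and still on the seat of its own cap colour, within 15 mm of the seat's centre (horizontal distance between objective and light_base below 0.015 m and z of objective in the frame of light_base between 0.017 and 0.0245 m and angle between each of objective, red_bottle, yellow_bottle, blue_bottle's own z axis and vertical below 0.1 rad and linear speed of each of objective, red_bottle, yellow_bottle, blue_bottle below 0.02 m/s and horizontal distance between red_bottle and red_seat below 0.015 m and z of red_bottle in the frame of red_seat between -0.001 and 0.007 m and horizontal distance between yellow_bottle and yellow_seat below 0.015 m and z of yellow_bottle in the frame of yellow_seat between -0.001 and 0.007 m and horizontal distance between blue_bottle and blue_seat below 0.015 m and z of blue_bottle in the frame of blue_seat between -0.001 and 0.007 m); the robot touches nothing.
It fails at once if a bottle or the objective is tipped by more than 0.6 rad (angle between any of objective, red_bottle, yellow_bottle, blue_bottle's own z axis and vertical above 0.6 rad).
It fails at once if a bottle or the objective is dropped or thrown (faster than 0.7 m/s and out of the fingers; a fall of about 25 mm) ((linear speed of objective above 0.7 m/s and contact force between objective and the fingers below 0.1 N) or (linear speed of red_bottle above 0.7 m/s and contact force between red_bottle and the fingers below 0.1 N) or (linear speed of yellow_bottle above 0.7 m/s and contact force between yellow_bottle and the fingers below 0.1 N) or (linear speed of blue_bottle above 0.7 m/s and contact force between blue_bottle and the fingers below 0.1 N)).
It fails at once if the glass dish is moved by more than 20 mm (distance of dish from where it was at the start of the episode above 0.02 m).
It also fails if it takes over 139 s, if anything falls off the work surface, if the arm or the gripper's body presses on something with over 40 N, if the wrist force passes 120 N, or if a joint passes its speed limit or range.

## Working session

There is one attempt and no reset: what is moved stays moved. The work goes in short steps, Python scripts to look and compute and a tool call to move; the robot and the scene stay as the last step left them, time stands still between calls to the robot, and variables do not carry over. Pictures are saved under pics/ and viewed, and the job is handed in when it is done.

Besides the shell and the picture viewer there is one more tool, called after "Call:" as name([rows], argument=value, ...), one row to a line, values as JSON. play_rows: Moves the arm, as the interface text tells. Its arguments: {"type":"object","properties":{"plan":{"type":"array"},"squeeze":{"type":"number"}},"required":["plan"]}

```bash
ls; mkdir -p pics
python3 - <<'E'
from workcell import *
import cv2
s=sense()
for k,v in s.items(): print(k,v)
for n in("scene","top"):
    d=snapshot(n); cv2.imwrite(f"pics/{n}0.png",d["pixels"][:,:,::-1]); print(n,d["mtx"],d["D"],d["rvec"],d["tvec"])
E
```

```text
pics
t 0.0
joint_pos [-73.88687844  24.9356184    1.4290097   90.19214581  -0.66310056
  64.97170899  -4.30142438]
dq [-0.00620033  0.07772149  0.07958776  0.0251464  -0.03676873 -0.00375481
 -0.06102955]
joint_torque [ 8.79888171e-05 -6.70480084e+01  1.02534167e+00 -3.16207588e+01
  1.55814516e-02  1.25465321e-02 -9.78467568e-06]
position [0.23388823 0.57900073 0.2181141 ]
ee_rot [1.79991134e+02 9.07662347e-02 6.80080960e+01]
wrist_force [-0.38139877 -0.00501852  0.36933569]
moment [ 0.02239755 -0.02453485 -0.04272836]
finger_gap 0.08559851425393718
scene [[410.78864566   0.         323.99298775]
 [  0.         410.78864566 194.54391713]
 [  0.           0.           1.        ]] [0.01550241 0.         0.         0.         0.        ] [ 1.15624274  2.5444872  -0.76591671] [ 0.32985121 -0.2962055   1.24480539]
top [[480.13165686   0.         318.76473133]
 [  0.         480.13165686 198.87860127]
 [  0.           0.           1.        ]] [-0.07465864  0.          0.          0.          0.        ] [ 2.15283373 -2.14251672  0.11245738] [0.00856148 0.53118715 1.25824538]
```

View pics/scene0.png

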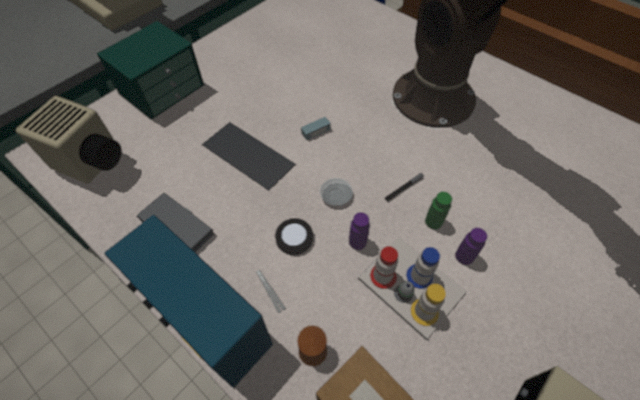

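View pics/top0.png

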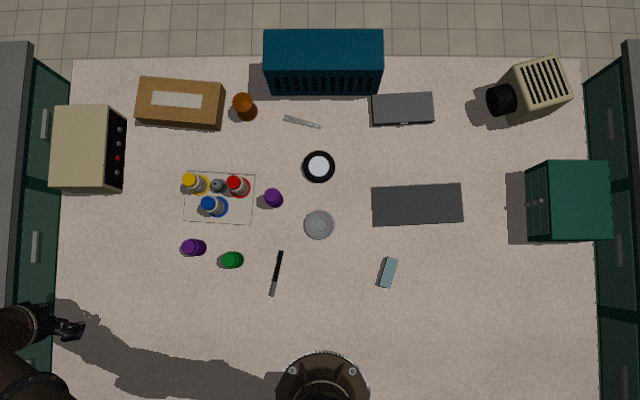

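```bash
cat > h.py <<'E'
import numpy as np, cv2
def ray(d,uv,z):
    p=cv2.undistortPoints(np.array([[uv]],float),d["mtx"],np.array(d["D"],float)).ravel()
    R=cv2.Rodrigues(np.array(d["rvec"],float))[0]; t=np.array(d["tvec"],float).ravel()
    c=-R.T@t; r=R.T@np.array([p[0],p[1],1.]); return c+r*(z-c[2])/r[2]
def proj(d,P):
    return cv2.projectPoints(np.array(P,float).reshape(-1,3),np.array(d["rvec"],float),np.array(d["tvec"],float),d["mtx"],np.array(d["D"],float))[0].reshape(-1,2)
HSV={"red":[((0,140,70),(6,255,255)),((174,140,70),(180,255,255))],"yellow":[((20,140,90),(32,255,255))],"blue":[((100,140,60),(125,255,255))],"green":[((50,120,40),(75,255,255))],"purple":[((130,90,40),(160,255,255))]}
def blobs(d,c,mina=15):
    h=cv2.cvtColor(d["pixels"],cv2.COLOR_RGB2HSV); m=sum(cv2.inRange(h,np.array(a),np.array(b)) for a,b in HSV[c]).astype(np.uint8)
    n,l,s,ce=cv2.connectedComponentsWithStats(m)
    return m,[(s[i].tolist(),ce[i].round(1).tolist()) for i in range(1,n) if s[i][4]>=mina]
E
python3 - <<'E'
from workcell import *
from h import *
for n in("scene","top"):
    d=snapshot(n)
    R=cv2.Rodrigues(np.array(d["rvec"]))[0]; print(n,"cam",-R.T@np.array(d["tvec"]).ravel())
    for c in HSV: 
        for s,ce in blobs(d,c)[1]: print(c,s,ce,ray(d,ce,.119).round(4)[:2])
    np.save(f"pics/{n}.npy",d["pixels"])
    if n=="top":
        im=cv2.resize(d["pixels"][160:280,170:300,::-1],None,fx=6,fy=6,interpolation=cv2.INTER_CUBIC)[:600]; cv2.imwrite("pics/topc.png",im)
        im=cv2.resize(d["pixels"][140:260,290:480,::-1],None,fx=4,fy=4,interpolation=cv2.INTER_CUBIC); cv2.imwrite("pics/topd.png",im)
    else:
        im=cv2.resize(d["pixels"][180:350,340:500,::-1],None,fx=3.5,fy=3.5,interpolation=cv2.INTER_CUBIC); cv2.imwrite("pics/scc.png",im)
E
```

```text
scene cam [0.92458482 0.3631738  0.87139411]
red [381, 247, 16, 16, 206] [388.7, 254.8] [0.5694 0.2298]
red [371, 270, 17, 18, 67] [377.4, 282.0] [0.6302 0.2473]
yellow [427, 284, 18, 19, 262] [435.4, 292.7] [0.5748 0.3428]
yellow [412, 300, 18, 25, 100] [417.7, 315.8] [0.6338 0.3422]
blue [423, 249, 16, 14, 178] [430.2, 255.4] [0.5157 0.2931]
blue [408, 268, 14, 20, 56] [412.3, 279.0] [0.5809 0.2944]
green [437, 193, 14, 11, 84] [443.8, 197.6] [0.3788 0.2396]
purple [351, 213, 17, 22, 221] [359.2, 222.2] [0.5494 0.1387]
purple [460, 229, 26, 29, 319] [473.9, 239.7] [0.4269 0.341 ]
purple [456, 251, 6, 7, 16] [458.5, 254.1] [0.4759 0.3341]
top cam [ 0.37071381 -0.0150491   1.31444259]
red [115, 156, 5, 4, 17] [117.4, 157.5] [0.6268 0.5328]
red [226, 175, 15, 14, 153] [232.9, 181.8] [0.5633 0.2275]
red [231, 178, 19, 20, 69] [243.7, 189.7] [0.5431 0.1993]
yellow [182, 173, 15, 13, 150] [188.5, 179.0] [0.5703 0.3421]
yellow [195, 175, 15, 21, 82] [204.3, 185.1] [0.5547 0.3006]
blue [201, 196, 14, 14, 151] [207.3, 202.7] [0.5097 0.2913]
blue [213, 197, 15, 20, 82] [222.3, 206.6] [0.4999 0.2526]
green [221, 252, 22, 16, 277] [231.6, 259.5] [0.3676 0.2254]
purple [264, 188, 19, 19, 242] [273.1, 196.8] [0.5253 0.1244]
purple [181, 239, 25, 17, 316] [193.0, 246.8] [0.3982 0.3239]
```

View pics/topc.png

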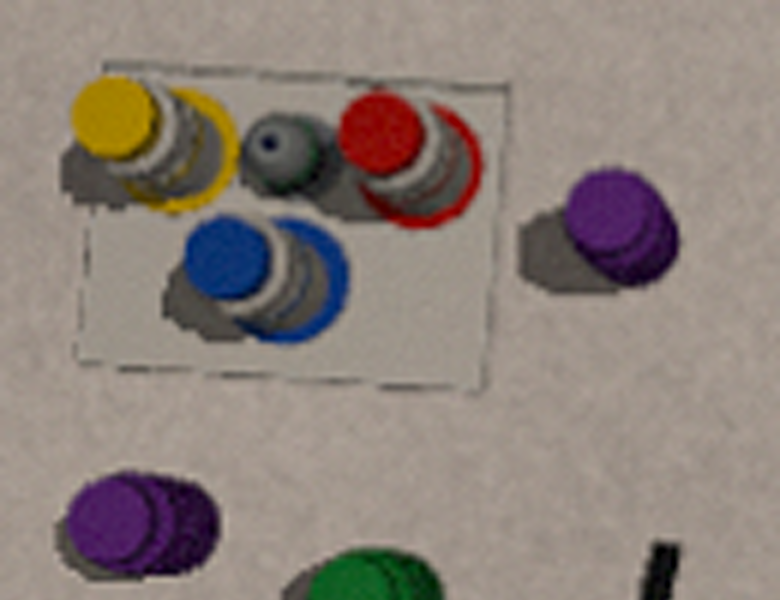

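View pics/topd.png

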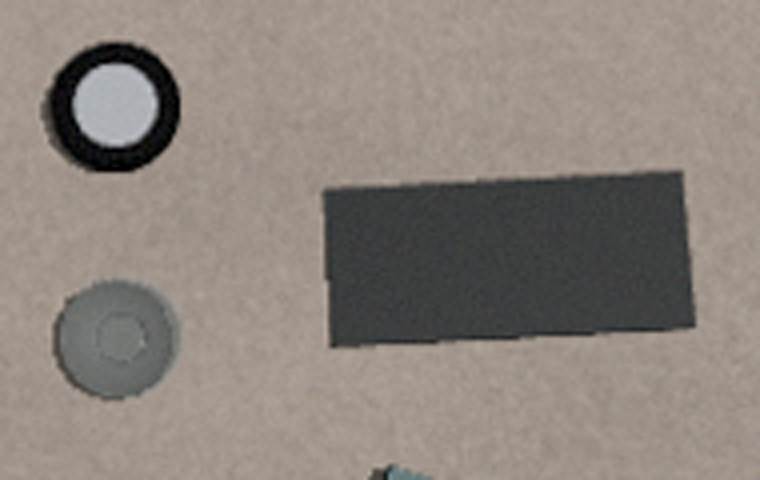

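View pics/scc.png

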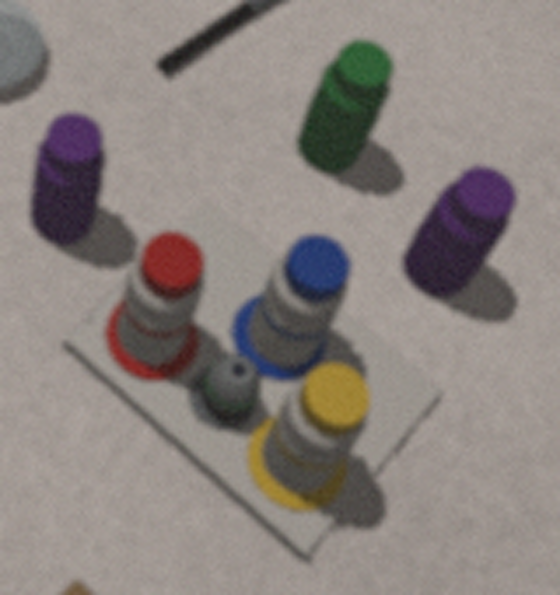

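Run:
```python
import workcell; from workcell import *
print([n for n in dir(workcell) if not n.startswith('__')], sense().get("tips_ahead"))
from h import *
d=snapshot("top"); d2=snapshot("scene")
for dd,box,n in((d,(365,178,470,232),"top"),(d2,(195,115,305,195),"scene")):
    g=cv2.cvtColor(dd["pixels"],cv2.COLOR_RGB2GRAY); x0,y0,x1,y1=box
    m=np.zeros_like(g); m[y0:y1,x0:x1]=(g[y0:y1,x0:x1]<95)*255
    c=max(cv2.findContours(m,0,cv2.CHAIN_APPROX_NONE)[0],key=cv2.contourArea)
    r=cv2.minAreaRect(c); b=cv2.boxPoints(r); P=np.array([ray(dd,q,.004)[:2] for q in b]); print(n,"mat",b.round(1).tolist(),P.round(3).tolist(),P.mean(0), [np.linalg.norm(P[i]-P[i-1]).round(4) for i in range(4)])
for dd,box,n in((d,(295,145,345,190),"top"),(d2,(270,215,320,260),"scene")):
    g=cv2.cvtColor(dd["pixels"],cv2.COLOR_RGB2GRAY); x0,y0,x1,y1=box
    m=np.zeros_like(g); m[y0:y1,x0:x1]=(g[y0:y1,x0:x1]<60)*255
    c=max(cv2.findContours(m,0,1)[0],key=cv2.contourArea)
    m2=np.zeros_like(m); cv2.drawContours(m2,[c],-1,255,-1); m3=((m2>0)&(g>100)).astype(np.uint8)
    w=max(cv2.findContours(m3,0,cv2.CHAIN_APPROX_NONE)[0],key=cv2.contourArea)
    e=cv2.fitEllipse(w); print(n,"disc",e,ray(dd,e[0],.02), "outer",ray(dd,cv2.fitEllipse(c)[0],.025 if n=="top" else .018))
# dish
for uv in ((319,225),): print("dish",ray(d,uv,.01))
for uv in ((215,183.8),): print("obj",ray(d,uv,.058))
print("obj scene",ray(d2,(340+239/3.5,180+370/3.5),.058))
# caddy corners rear edge top (lip)
for q in ((103,62),(508,85),(483,388),(78,362)): print("cad",ray(d,(170+q[0]/6,160+q[1]/6),.014 if q[1]<100 else .008).round(4))
```

```text
['IKError', 'close_job', 'sense', 'snapshot', 'tips_ahead'] None
top mat [[369.8999938964844, 187.0], [461.29998779296875, 182.3000030517578], [463.29998779296875, 221.6999969482422], [371.8999938964844, 226.39999389648438]] [[0.568, -0.129], [0.582, -0.382], [0.473, -0.384], [0.46, -0.134]] [ 0.52084894 -0.25734643] [np.float64(0.1088), np.float64(0.2536), np.float64(0.1092), np.float64(0.2511)]
scene mat [[201.8000030517578, 144.6999969482422], [222.60000610351562, 114.4000015258789], [294.79998779296875, 163.89999389648438], [274.0, 194.1999969482422]] [[0.585, -0.373], [0.471, -0.418], [0.465, -0.136], [0.57, -0.109]] [ 0.52266867 -0.25903105] [np.float64(0.265), np.float64(0.1222), np.float64(0.282), np.float64(0.1087)]
top disc ((318.2869567871094, 165.74099731445312), (19.996484756469727, 20.246509552001953), 31.342721939086914) [0.62437703 0.01324615 0.02      ] outer [0.62086529 0.01339294 0.025     ]
scene disc ((293.5361328125, 234.16470336914062), (21.901517868041992, 24.683151245117188), 79.87626647949219) [0.6263462  0.01358639 0.02      ] outer [0.62924147 0.01822373 0.018     ]
dish [0.46242971 0.01051536 0.01      ]
obj [0.56761473 0.28788988 0.058     ]
obj scene [0.57069483 0.29084272 0.058     ]
cad [0.6123 0.3782 0.014 ]
cad [0.6016 0.1888 0.014 ]
cad [0.4625 0.1981 0.008 ]
cad [0.4733 0.386  0.008 ]
```

```bash
cat >> h.py <<'E'
def to(s,target,yaw):
    """shift (cm, tool axes) and turn about tool z (deg) from state pose to target"""
    from scipy.spatial.transform import Rotation as Ro
    R=Ro.from_euler('xyz',s["ee_rot"],degrees=True); T=Ro.from_euler('xyz',[180,0,yaw],degrees=True)
    v=(R.inv()*T).as_rotvec(degrees=True); sh=R.inv().apply(np.array(target)-s["position"])*100
    return sh.round(2),v.round(2)
E
python3 - <<'E'
from workcell import *; from h import *
print(tips_ahead() if callable(tips_ahead) else tips_ahead)
print(to(sense(),(.5097,.2905,.22),86.5))
E
```

```text
0.025
(array([-16.46,  36.38,  -0.12]), array([ -0.  ,   0.03, -18.5 ]))
```

Call:
play_rows([
  {"x": -1,"y": 2,"z": 0,"wz": -1,"claw": 75},
  {"x": -2.5,"y": 5.5,"wz": -4,"claw": 75},
  {"x": -4,"y": 9,"wz": -7,"claw": 75},
  {"x": -5.6,"y": 12.5,"wz": -10,"claw": 75},
  {"x": -7.2,"y": 16,"wz": -13,"claw": 75},
  {"x": -8.8,"y": 19.5,"wz": -16,"claw": 75},
  {"x": -10.4,"y": 23,"wz": -18.5,"claw": 75},
  {"x": -12,"y": 26.5,"wz": -18.5,"claw": 75},
  {"x": -13.6,"y": 30,"wz": -18.5,"claw": 75},
  {"x": -15,"y": 33.2,"wz": -18.5,"claw": 75},
  {"x": -16.1,"y": 35.5,"wz": -18.5,"claw": 75},
  {"x": -16.46,"y": 36.38,"wz": -18.5,"claw": 75},
])

```text
schema error: expected keys wx, wy, wz, x, y, z, claw
```

Run:
```python
from workcell import *; from h import *
s=sense(); print(s["t"],s["position"],s["ee_rot"],s["joint_pos"],s["finger_gap"])
print(to(s,(.5097,.2905,.086),86.5))
d=snapshot("scene"); cv2.imwrite("pics/s1.png",cv2.resize(d["pixels"][100:350,300:560,::-1],None,fx=2.3,fy=2.3))
d=snapshot("top"); cv2.imwrite("pics/t1.png",cv2.resize(d["pixels"][100:300,100:330,::-1],None,fx=3,fy=3))
```

```text
0.3 [0.23400432 0.57939027 0.21867011] [1.79996847e+02 2.60085289e-02 6.80042185e+01] [-73.88949947  24.90916029   1.43244094  90.1524044   -0.66460521
  64.97293189  -4.30459714] 0.08535277602981695
(array([-16.45,  36.38,  13.28]), array([ -0.  ,   0.03, -18.5 ]))
```

View pics/s1.png

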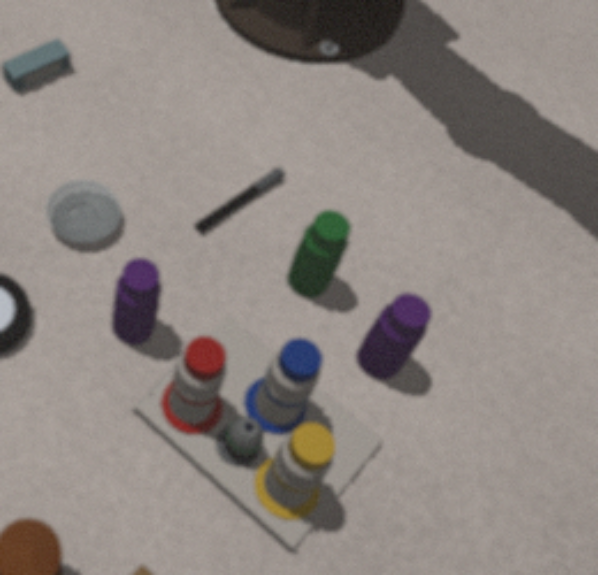

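The move was refused (all seven keys are needed) and the picture shows the scene unchanged: the three bottles still stand in the caddy and the arm is out of view.

Call:
play_rows([
  {"wx": 0,"wy": 0,"wz": -1,"x": -1,"y": 2,"z": 0,"claw": 75},
  {"wx": 0,"wy": 0,"wz": -4,"x": -2.5,"y": 5.5,"z": 0,"claw": 75},
  {"wx": 0,"wy": 0,"wz": -7,"x": -4,"y": 9,"z": 0,"claw": 75},
  {"wx": 0,"wy": 0,"wz": -10,"x": -5.6,"y": 12.5,"z": 0,"claw": 75},
  {"wx": 0,"wy": 0,"wz": -13,"x": -7.2,"y": 16,"z": 0,"claw": 75},
  {"wx": 0,"wy": 0,"wz": -16,"x": -8.8,"y": 19.5,"z": 0,"claw": 75},
  {"wx": 0,"wy": 0,"wz": -18.5,"x": -10.4,"y": 23,"z": 0,"claw": 75},
  {"wx": 0,"wy": 0,"wz": -18.5,"x": -12,"y": 26.5,"z": 0,"claw": 75},
  {"wx": 0,"wy": 0,"wz": -18.5,"x": -13.6,"y": 30,"z": 0,"claw": 75},
  {"wx": 0,"wy": 0,"wz": -18.5,"x": -15,"y": 33.2,"z": 0,"claw": 75},
  {"wx": 0,"wy": 0,"wz": -18.5,"x": -16.1,"y": 35.5,"z": 0,"claw": 75},
  {"wx": 0,"wy": 0,"wz": -18.5,"x": -16.45,"y": 36.38,"z": 0,"claw": 75},
])

```text
t: 1.4
position: [0.5131, 0.2859, 0.2191]
ee_rot: [179.9, 0.1, 86.2]
wrist_force: [-0.1, -0.6, -0.1]
finger_gap: 0.0641
```

Run:
```python
from workcell import *; from h import *
s=sense(); print(s["t"],s["position"],s["ee_rot"],s["joint_pos"],s["finger_gap"])
d=snapshot("scene"); cv2.imwrite("pics/s2.png",cv2.resize(d["pixels"][100:350,300:560,::-1],None,fx=2.3,fy=2.3))
s=sense();print(s["position"],to(s,(.5097,.2905,.086),86.5))
```

```text
1.4 [0.51311194 0.28594072 0.21907539] [1.79895880e+02 9.67627681e-02 8.61508269e+01] [-37.7521333   21.31477623   4.56160459  95.84500559  -1.70375567
  62.88790742  53.42551858] 0.06409609440943431
[0.51311633 0.28625683 0.2189842 ] (array([ 0.42, -0.39, 13.3 ]), array([ 0.1 ,  0.09, -0.36]))
```

View pics/s2.png

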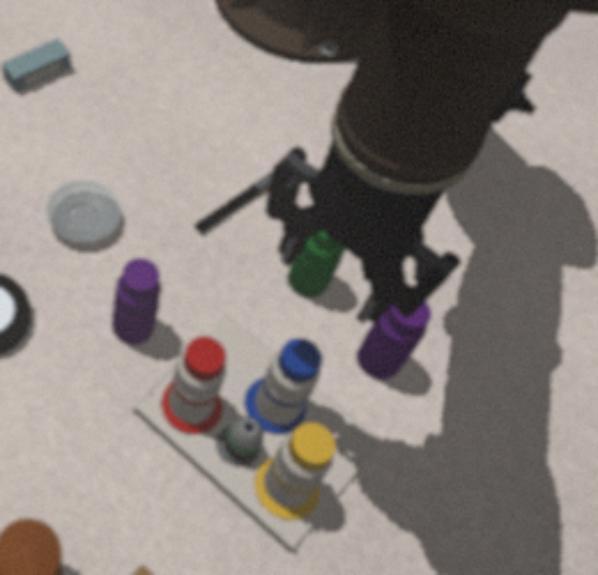

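Call:
play_rows([
  {"wx": 0,"wy": 0,"wz": -0.3,"x": 0.4,"y": -0.4,"z": 1,"claw": 75},
  {"wx": 0,"wy": 0,"wz": -0.3,"x": 0.4,"y": -0.4,"z": 3,"claw": 75},
  {"wx": 0,"wy": 0,"wz": -0.3,"x": 0.4,"y": -0.4,"z": 5,"claw": 75},
  {"wx": 0,"wy": 0,"wz": -0.3,"x": 0.4,"y": -0.4,"z": 6,"claw": 75},
  {"wx": 0,"wy": 0,"wz": -0.3,"x": 0.4,"y": -0.4,"z": 6,"claw": 75},
])

```text
t: 1.87
position: [0.5029, 0.2961, 0.1561]
ee_rot: [-179.7, 0.1, 87.0]
wrist_force: [0.0, 0.2, -0.2]
finger_gap: 0.0638
```

Run:
```python
from workcell import *; from h import *
s=sense();print(s["position"],s["ee_rot"],to(s,(.5097,.2905,.086),86.5))
d=snapshot("top");s=sense();print(s["position"],s["ee_rot"])
```

```text
[0.50288228 0.29609603 0.15606668] [-1.79742828e+02  1.27475366e-01  8.69928496e+01] (array([-0.51,  0.74,  7.  ]), array([-0.26,  0.13,  0.49]))
[0.50403519 0.29619465 0.15772803] [-1.79851739e+02  6.09409723e-02  8.69546523e+01]
```

```bash
cat >> h.py <<'E'
import json
# commanded pose bookkeeping (x,y,z,yaw), tool down
def shift_from(c,target,yaw):
    a=np.radians(c[3]); d=np.array(target)-c[:3]
    return [round(100*(d[0]*np.cos(a)+d[1]*np.sin(a)),2),round(100*(d[0]*np.sin(a)-d[1]*np.cos(a)),2),round(-100*d[2],2)],round(c[3]-yaw,2)
def after(c,x,y,z,wz):
    a=np.radians(c[3]); return [c[0]+(x*np.cos(a)+y*np.sin(a))/100,c[1]+(x*np.sin(a)-y*np.cos(a))/100,c[2]-z/100,c[3]-wz]
E
python3 - <<'E'
from h import *
c=[.2340,.5800,.219,68.0]
c=after(c,-16.45,36.38,0,-18.5);print(c); c=after(c,.4,-.4,6,-.3);print(c)
print(shift_from(c,(.5097,.2905,.086),86.5))
E
```

```text
[np.float64(0.5096867016744798), np.float64(0.29119637723905467), 0.219, 86.5]
[np.float64(0.5059383566389318), np.float64(0.29543311059088156), 0.159, 86.8]
([np.float64(-0.47), np.float64(0.4), np.float64(7.3)], 0.3)
```

Call:
play_rows([
  {"wx": 0,"wy": 0,"wz": 0.3,"x": -0.47,"y": 0.4,"z": 0,"claw": 75},
  {"wx": 0,"wy": 0,"wz": 0.3,"x": -0.47,"y": 0.4,"z": 1,"claw": 75},
  {"wx": 0,"wy": 0,"wz": 0.3,"x": -0.47,"y": 0.4,"z": 3,"claw": 75},
  {"wx": 0,"wy": 0,"wz": 0.3,"x": -0.47,"y": 0.4,"z": 5,"claw": 75},
  {"wx": 0,"wy": 0,"wz": 0.3,"x": -0.47,"y": 0.4,"z": 6.7,"claw": 75},
  {"wx": 0,"wy": 0,"wz": 0.3,"x": -0.47,"y": 0.4,"z": 7.3,"claw": 75},
  {"wx": 0,"wy": 0,"wz": 0.3,"x": -0.47,"y": 0.4,"z": 7.3,"claw": 75},
  {"wx": 0,"wy": 0,"wz": 0.3,"x": -0.47,"y": 0.4,"z": 7.3,"claw": 75},
])

```text
t: 2.58
position: [0.5102, 0.2902, 0.0865]
ee_rot: [180.0, -0.0, 86.5]
wrist_force: [0.3, 0.6, 0.8]
finger_gap: 0.0639
```

Run:
```python
from workcell import *; from h import *
s=sense();print(s["position"],s["ee_rot"])
d=snapshot("scene"); cv2.imwrite("pics/s3.png",cv2.resize(d["pixels"][180:330,340:500,::-1],None,fx=4,fy=4))
s=sense();print(s["position"],s["ee_rot"])
d=snapshot("top"); cv2.imwrite("pics/t3.png",cv2.resize(d["pixels"][140:290,140:300,::-1],None,fx=4,fy=4))
```

```text
[0.5101961  0.29017473 0.08646764] [ 1.79968938e+02 -1.99195572e-02  8.64886846e+01]
[0.51049377 0.29042417 0.08693708] [ 1.79926680e+02 -5.48171677e-02  8.64917791e+01]
```

View pics/s3.png

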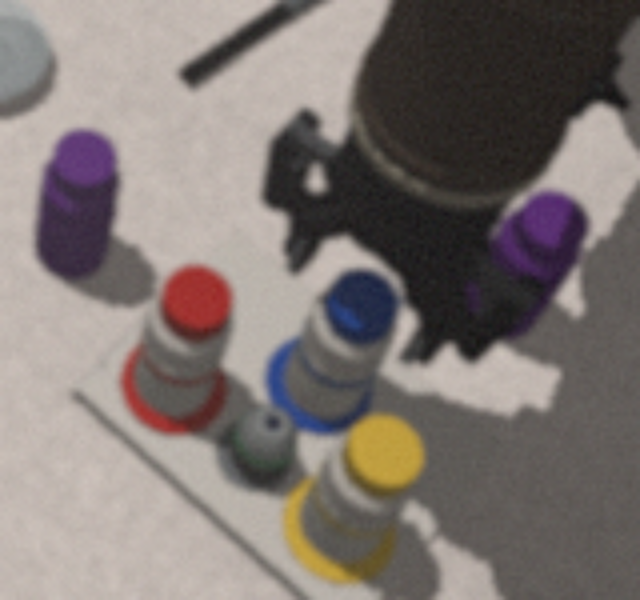

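View pics/t3.png

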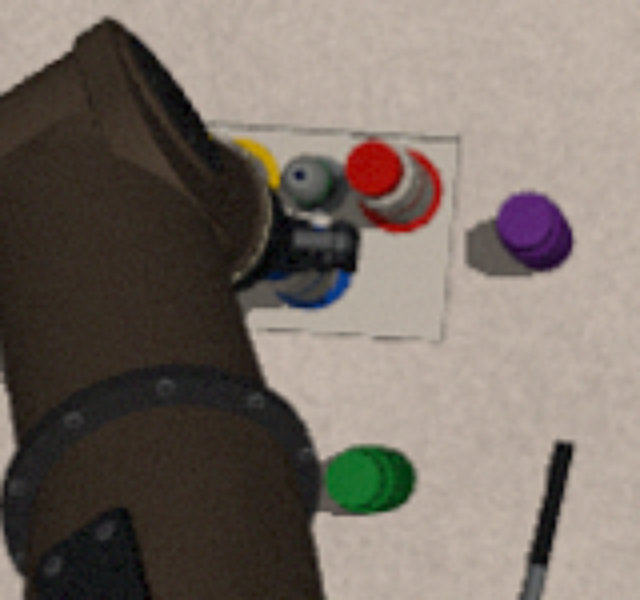

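Run:
```python
from workcell import *; from h import *
d=snapshot("scene")
print(((proj(d,[[.51,.29+.032,.065],[.51,.29-.032,.065],[.51,.29-.047,.065],[.51,.29,.13],[.51,.29,.119]])-[340,180])*4).round())
d=snapshot("top")
print(((proj(d,[[.51,.29+.032,.065],[.51,.29-.032,.065],[.51,.29-.047,.065],[.51,.29,.13]])-[140,140])*4).round())
```

```text
[[391. 372.]
 [289. 298.]
 [266. 281.]
 [367. 280.]
 [362. 290.]]
[[244. 260.]
 [339. 260.]
 [362. 260.]
 [267. 248.]]
```

Call:
play_rows([
  {"wx": 0,"wy": 0,"wz": 0,"x": 0,"y": 0,"z": 0,"claw": 40},
  {"wx": 0,"wy": 0,"wz": 0,"x": 0,"y": 0,"z": 0,"claw": 35},
  {"wx": 0,"wy": 0,"wz": 0,"x": 0,"y": 0,"z": 0,"claw": 35},
  {"wx": 0,"wy": 0,"wz": 0,"x": 0,"y": 0,"z": 0,"claw": 35},
  {"wx": 0,"wy": 0,"wz": 0,"x": 0,"y": 0,"z": 0,"claw": 35},
], squeeze=35)

```text
t: 3.2
position: [0.5102, 0.2904, 0.0865]
ee_rot: [179.9, -0.0, 86.5]
wrist_force: [1.2, -0.3, 6.0]
finger_gap: 0.0349
```

Run:
```python
from workcell import *; from h import *
d=snapshot("scene"); cv2.imwrite("pics/s4.png",cv2.resize(d["pixels"][180:330,340:500,::-1],None,fx=4,fy=4))
print(blobs(d,"blue")[1])
s=sense();print(s["position"],s["finger_gap"],s["wrist_force"])
```

```text
[([421, 253, 11, 9, 49], [425.3, 257.6]), ([408, 268, 16, 20, 58], [412.6, 279.2])]
[0.51024006 0.29042748 0.08654674] 0.03482179452013923 [-0.08643427  0.06801383  5.65687962]
```

View pics/s4.png

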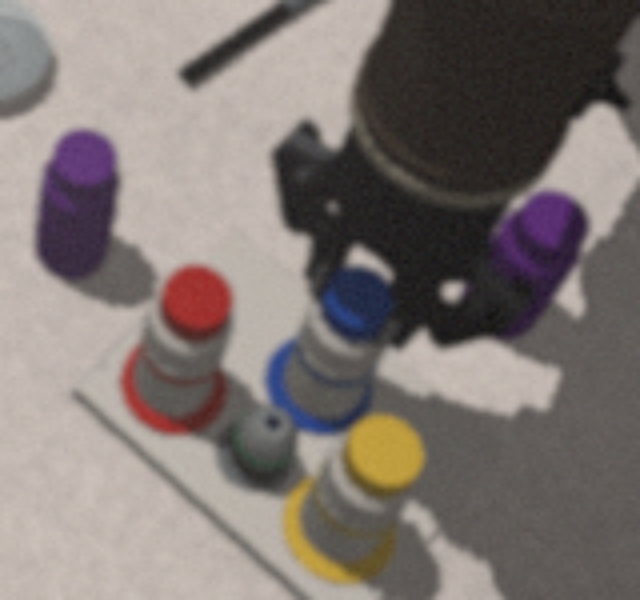

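Run:
```python
from workcell import *; from h import *
print(tips_ahead)
d=snapshot("scene")
for z in (.06,.07,.08,.09,.1,.11): print(z,((proj(d,[[.51,.27,z],[.51,.31,z],[.499,.27,z],[.521,.27,z]])-[340,180])*4).round().tolist())
```

```text
0.025
0.06 [[306.0, 316.0], [370.0, 362.0], [318.0, 302.0], [295.0, 330.0]]
0.07 [[310.0, 308.0], [374.0, 354.0], [321.0, 294.0], [298.0, 322.0]]
0.08 [[313.0, 300.0], [378.0, 346.0], [325.0, 285.0], [302.0, 314.0]]
0.09 [[317.0, 291.0], [383.0, 338.0], [329.0, 277.0], [305.0, 306.0]]
0.1 [[321.0, 283.0], [387.0, 330.0], [333.0, 268.0], [309.0, 298.0]]
0.11 [[325.0, 274.0], [392.0, 322.0], [337.0, 260.0], [313.0, 289.0]]
```

Run:
```python
from workcell import *; from h import *
d=snapshot("scene"); im=d["pixels"][225:290,390:470,::-1]; im=np.clip(im.astype(float)*2,0,255).astype(np.uint8); cv2.imwrite("pics/s5.png",cv2.resize(im,None,fx=9,fy=9,interpolation=cv2.INTER_CUBIC))
```

```text
(no output)
```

View pics/s5.png

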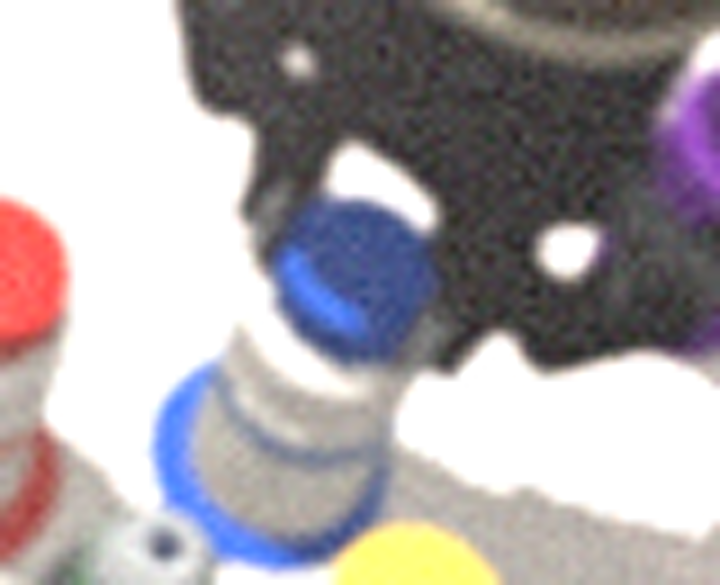

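Call:
play_rows([
  {"wx": 0,"wy": 0,"wz": 0,"x": 0,"y": 0,"z": -0.3,"claw": 35},
  {"wx": 0,"wy": 0,"wz": 0,"x": 0,"y": 0,"z": -0.8,"claw": 35},
  {"wx": 0,"wy": 0,"wz": 0,"x": 0,"y": 0,"z": -1,"claw": 35},
  {"wx": 0,"wy": 0,"wz": 0,"x": 0,"y": 0,"z": -1,"claw": 35},
])

```text
t: 3.68
position: [0.51, 0.2901, 0.0964]
ee_rot: [180.0, -0.0, 86.5]
wrist_force: [-0.7, -0.4, -1.1]
finger_gap: 0.0347
```

Run:
```python
from workcell import *; from h import *
d=snapshot("scene"); print(blobs(d,"blue")[1])
im=d["pixels"][180:300,350:480,::-1]; im=np.clip(im.astype(float)*1.8,0,255).astype(np.uint8); cv2.imwrite("pics/s6.png",cv2.resize(im,None,fx=5,fy=5,interpolation=cv2.INTER_CUBIC))
d=snapshot("top"); print(blobs(d,"blue")[1])
im=d["pixels"][150:270,150:280,::-1]; im=np.clip(im.astype(float)*1.8,0,255).astype(np.uint8); cv2.imwrite("pics/t6.png",cv2.resize(im,None,fx=5,fy=5,interpolation=cv2.INTER_CUBIC))
s=sense();print(s["position"],s["finger_gap"],s["wrist_force"])
```

```text
[([422, 250, 11, 11, 55], [426.3, 255.2]), ([408, 267, 15, 21, 80], [412.7, 279.1])]
[([210, 203, 18, 14, 61], [221.4, 211.6])]
[0.50974457 0.29003107 0.09594742] 0.03495387395312677 [ 0.20454532  1.23405242 -1.67393465]
```

View pics/s6.png

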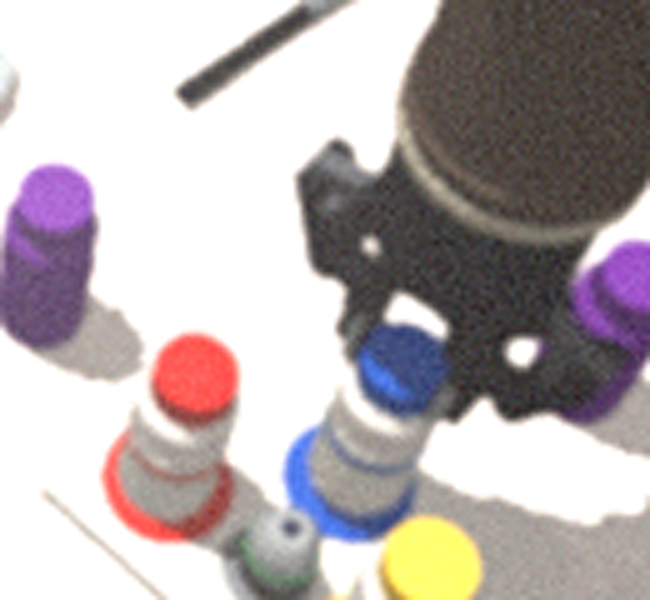

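View pics/t6.png

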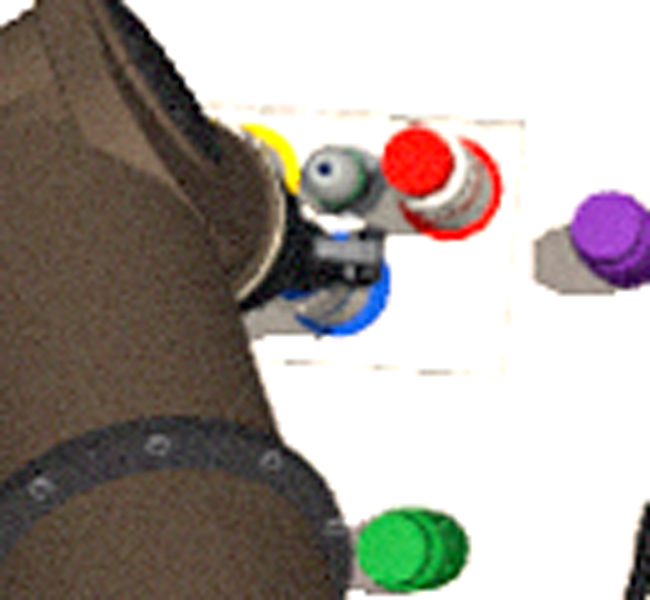

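Run:
```python
from h import *
c=[.5097,.2905,.096,86.5]
print(shift_from(c,(.5255,-.337,.21),0))
```

```text
([np.float64(-62.54), np.float64(5.41), np.float64(-11.4)], 86.5)
```

Call:
play_rows([
  {"wx": 0,"wy": 0,"wz": 0,"x": 0,"y": 0,"z": -1,"claw": 35},
  {"wx": 0,"wy": 0,"wz": 0,"x": 0,"y": 0,"z": -3,"claw": 35},
  {"wx": 0,"wy": 0,"wz": 0,"x": 0,"y": 0,"z": -5.5,"claw": 35},
  {"wx": 0,"wy": 0,"wz": 0,"x": 0,"y": 0,"z": -8,"claw": 35},
  {"wx": 0,"wy": 0,"wz": 0,"x": -0.5,"y": 0,"z": -10.2,"claw": 35},
  {"wx": 0,"wy": 0,"wz": 1,"x": -1.5,"y": 0.1,"z": -11.4,"claw": 35},
  {"wx": 0,"wy": 0,"wz": 3,"x": -3.2,"y": 0.3,"z": -11.4,"claw": 35},
  {"wx": 0,"wy": 0,"wz": 6.5,"x": -5.5,"y": 0.5,"z": -11.4,"claw": 35},
  {"wx": 0,"wy": 0,"wz": 11.5,"x": -8.3,"y": 0.7,"z": -11.4,"claw": 35},
  {"wx": 0,"wy": 0,"wz": 16.5,"x": -11.3,"y": 1,"z": -11.4,"claw": 35},
  {"wx": 0,"wy": 0,"wz": 21.5,"x": -14.3,"y": 1.2,"z": -11.4,"claw": 35},
  {"wx": 0,"wy": 0,"wz": 26.5,"x": -17.3,"y": 1.5,"z": -11.4,"claw": 35},
], squeeze=45)

```text
t: 4.78
position: [0.5124, 0.112, 0.2081]
ee_rot: [-179.9, 0.2, 59.4]
wrist_force: [-0.2, -0.2, -1.6]
finger_gap: 0.0345
```

Run:
```python
from workcell import *; from h import *
s=sense();print(s["t"],s["position"],s["ee_rot"],s["finger_gap"],s["wrist_force"])
c=after([.5097,.2905,.096,86.5],-17.3,1.5,-11.4,26.5)
print(c,shift_from(c,(.5255,-.337,.21),0))
```

```text
4.7833 [0.51237744 0.11204881 0.20811013] [-1.79891691e+02  1.71727220e-01  5.94206978e+01] 0.03446807358844888 [-0.15287213 -0.16781907 -1.57546713]
[np.float64(0.5141106246367978), np.float64(0.11690695177999413), 0.21000000000000002, 60.0] ([np.float64(-38.74), np.float64(23.68), np.float64(0.0)], 60.0)
```

Call:
play_rows([
  {"wx": 0,"wy": 0,"wz": 4,"x": -2.6,"y": 1.6,"z": 0,"claw": 35},
  {"wx": 0,"wy": 0,"wz": 8,"x": -5.2,"y": 3.2,"z": 0,"claw": 35},
  {"wx": 0,"wy": 0,"wz": 12,"x": -7.8,"y": 4.8,"z": 0,"claw": 35},
  {"wx": 0,"wy": 0,"wz": 16,"x": -10.4,"y": 6.4,"z": 0,"claw": 35},
  {"wx": 0,"wy": 0,"wz": 20.5,"x": -13.2,"y": 8.1,"z": 0,"claw": 35},
  {"wx": 0,"wy": 0,"wz": 25,"x": -16,"y": 9.8,"z": 0,"claw": 35},
  {"wx": 0,"wy": 0,"wz": 29.5,"x": -18.8,"y": 11.5,"z": 0,"claw": 35},
  {"wx": 0,"wy": 0,"wz": 34,"x": -21.6,"y": 13.2,"z": 0,"claw": 35},
  {"wx": 0,"wy": 0,"wz": 38.5,"x": -24.4,"y": 14.9,"z": 0,"claw": 35},
  {"wx": 0,"wy": 0,"wz": 43,"x": -27.2,"y": 16.6,"z": 0,"claw": 35},
  {"wx": 0,"wy": 0,"wz": 47.5,"x": -30,"y": 18.3,"z": 0,"claw": 35},
  {"wx": 0,"wy": 0,"wz": 52,"x": -32.8,"y": 20,"z": 0,"claw": 35},
])

```text
t: 5.78
position: [0.5201, -0.2708, 0.2083]
ee_rot: [-179.9, 0.2, 7.4]
wrist_force: [0.7, -0.7, -1.6]
finger_gap: 0.0345
```

Run:
```python
from workcell import *; from h import *
s=sense();print(s["t"],s["position"],s["ee_rot"],s["finger_gap"],s["wrist_force"])
c=after([.5141,.1169,.21,60],-32.8,20,0,52)
print(c,shift_from(c,(.5255,-.337,.09),0))
```

```text
5.7833 [ 0.5201116  -0.27080688  0.20825914] [-1.79948573e+02  1.68376297e-01  7.42063183e+00] 0.03446577168367368 [ 0.66133733 -0.72786379 -1.56426952]
[np.float64(0.5233050807568876), np.float64(-0.26715633244129583), 0.21, 8] ([np.float64(-0.75), np.float64(6.95), np.float64(12.0)], 8)
```

Call:
play_rows([
  {"wx": 0,"wy": 0,"wz": 4,"x": -0.4,"y": 2.6,"z": 0,"claw": 35},
  {"wx": 0,"wy": 0,"wz": 7,"x": -0.6,"y": 4.8,"z": 0,"claw": 35},
  {"wx": 0,"wy": 0,"wz": 8,"x": -0.7,"y": 6.3,"z": 0.5,"claw": 35},
  {"wx": 0,"wy": 0,"wz": 8,"x": -0.75,"y": 6.95,"z": 2,"claw": 35},
  {"wx": 0,"wy": 0,"wz": 8,"x": -0.75,"y": 6.95,"z": 4,"claw": 35},
  {"wx": 0,"wy": 0,"wz": 8,"x": -0.75,"y": 6.95,"z": 6.5,"claw": 35},
  {"wx": 0,"wy": 0,"wz": 8,"x": -0.75,"y": 6.95,"z": 8.7,"claw": 35},
  {"wx": 0,"wy": 0,"wz": 8,"x": -0.75,"y": 6.95,"z": 10.3,"claw": 35},
  {"wx": 0,"wy": 0,"wz": 8,"x": -0.75,"y": 6.95,"z": 11.3,"claw": 35},
  {"wx": 0,"wy": 0,"wz": 8,"x": -0.75,"y": 6.95,"z": 12,"claw": 35},
  {"wx": 0,"wy": 0,"wz": 8,"x": -0.75,"y": 6.95,"z": 12.3,"claw": 35},
  {"wx": 0,"wy": 0,"wz": 8,"x": -0.75,"y": 6.95,"z": 12.3,"claw": 35},
])

```text
t: 6.78
position: [0.5248, -0.3379, 0.0865]
ee_rot: [-180.0, 0.1, -0.1]
wrist_force: [-0.4, 0.8, -1.1]
finger_gap: 0.0345
```

Run:
```python
from workcell import *; from h import *
s=sense();print(s["t"],s["position"],s["ee_rot"],s["finger_gap"],s["wrist_force"])
d=snapshot("scene"); print(blobs(d,"blue")[1])
im=d["pixels"][60:220,150:330,::-1]; im=np.clip(im.astype(float)*1.8,0,255).astype(np.uint8); cv2.imwrite("pics/s7.png",cv2.resize(im,None,fx=3.5,fy=3.5,interpolation=cv2.INTER_CUBIC))
```

```text
6.7833 [ 0.52477081 -0.33791686  0.0864815 ] [-1.79995392e+02  5.41782688e-02 -9.40988368e-02] 0.03447507426889171 [-0.35717125  0.78937872 -1.06984983]
[([213, 105, 12, 9, 59], [218.4, 108.4]), ([408, 265, 24, 23, 415], [419.4, 275.7])]
```

View pics/s7.png

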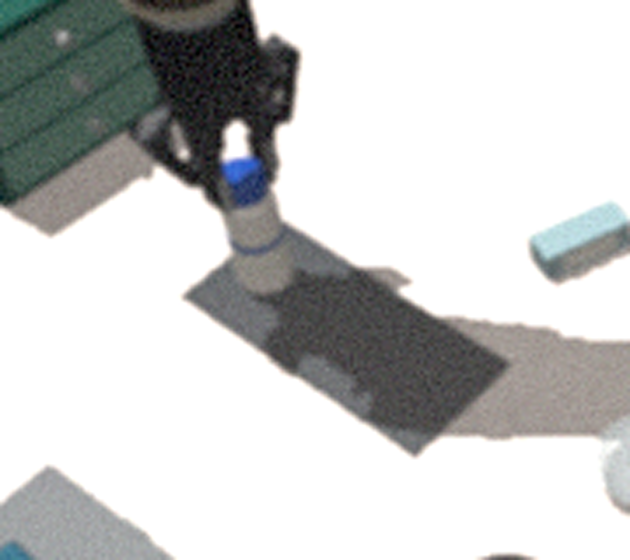

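Call:
play_rows([
  {"wx": 0,"wy": 0,"wz": 0,"x": 0,"y": 0,"z": 0.3,"claw": 35},
  {"wx": 0,"wy": 0,"wz": 0,"x": 0,"y": 0,"z": 0.5,"claw": 35},
  {"wx": 0,"wy": 0,"wz": 0,"x": 0,"y": 0,"z": 0.65,"claw": 35},
  {"wx": 0,"wy": 0,"wz": 0,"x": 0,"y": 0,"z": 0.75,"claw": 35},
  {"wx": 0,"wy": 0,"wz": 0,"x": 0,"y": 0,"z": 0.75,"claw": 35},
])

```text
t: 7.25
position: [0.5259, -0.3376, 0.0797]
ee_rot: [180.0, -0.0, 0.0]
wrist_force: [0.0, 0.8, 0.7]
finger_gap: 0.0348
```

Call:
play_rows([
  {"wx": 0,"wy": 0,"wz": 0,"x": 0,"y": 0,"z": 0,"claw": 50},
  {"wx": 0,"wy": 0,"wz": 0,"x": 0,"y": 0,"z": 0,"claw": 65},
  {"wx": 0,"wy": 0,"wz": 0,"x": 0,"y": 0,"z": 0,"claw": 75},
  {"wx": 0,"wy": 0,"wz": 0,"x": 0,"y": 0,"z": 0,"claw": 75},
  {"wx": 0,"wy": 0,"wz": 0,"x": 0,"y": 0,"z": -1,"claw": 75},
  {"wx": 0,"wy": 0,"wz": 0,"x": 0,"y": 0,"z": -3,"claw": 75},
  {"wx": 0,"wy": 0,"wz": 0,"x": 0,"y": 0,"z": -5,"claw": 75},
  {"wx": 0,"wy": 0,"wz": 0,"x": 0,"y": 0,"z": -7,"claw": 75},
  {"wx": 0,"wy": 0,"wz": 0,"x": 0,"y": 0,"z": -8,"claw": 75},
  {"wx": 0,"wy": 0,"wz": 0,"x": 0,"y": 0,"z": -8,"claw": 75},
])

```text
t: 8.08
position: [0.5269, -0.3385, 0.1623]
ee_rot: [179.9, -0.2, -0.0]
wrist_force: [-0.2, 0.8, 0.0]
finger_gap: 0.0642
```

Run:
```python
from workcell import *; from h import *
s=sense();print(s["t"],s["position"],s["ee_rot"],s["finger_gap"],s["wrist_force"])
d=snapshot("scene"); d2=snapshot("top"); print(blobs(d,"blue")[1],blobs(d2,"blue")[1])
im=d["pixels"][60:220,150:330,::-1]; im=np.clip(im.astype(float)*1.8,0,255).astype(np.uint8); cv2.imwrite("pics/s8.png",cv2.resize(im,None,fx=3.5,fy=3.5,interpolation=cv2.INTER_CUBIC))
im=d2["pixels"][100:300,300:500,::-1]; im=np.clip(im.astype(float)*1.8,0,255).astype(np.uint8); cv2.imwrite("pics/t8.png",cv2.resize(im,None,fx=3,fy=3,interpolation=cv2.INTER_CUBIC))
for z in (.13,.16): print(z,((proj(d,[[.526,-.337,z],[.526+.032,-.337,z],[.526-.032,-.337,z]])-[150,60])*3.5).round().tolist())
```

```text
8.0833 [ 0.52686418 -0.33849091  0.16228209] [ 1.79885731e+02 -2.32176950e-01 -3.35412906e-03] 0.0641838724369887 [-0.15381139  0.84385187  0.03202081]
[([213, 109, 11, 9, 86], [217.9, 113.0]), ([408, 265, 24, 23, 412], [419.2, 275.8])] [([449, 191, 14, 14, 124], [455.1, 196.6]), ([207, 197, 21, 20, 330], [217.1, 206.5])]
0.13 [[235.0, 161.0], [201.0, 185.0], [269.0, 137.0]]
0.16 [[226.0, 129.0], [191.0, 154.0], [261.0, 106.0]]
```

View pics/s8.png

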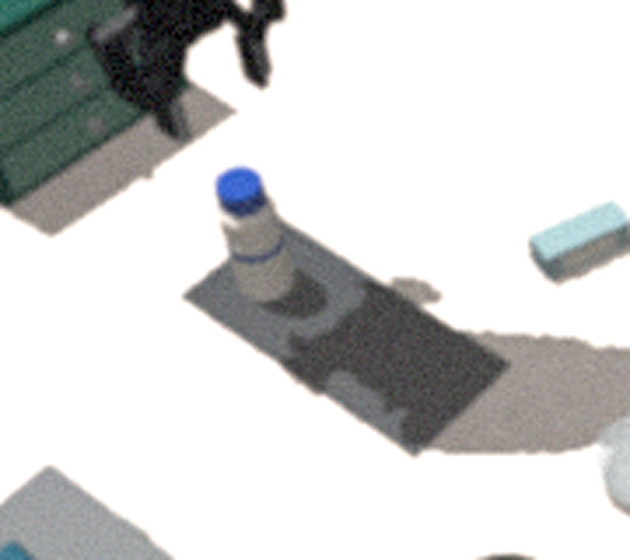

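View pics/t8.png

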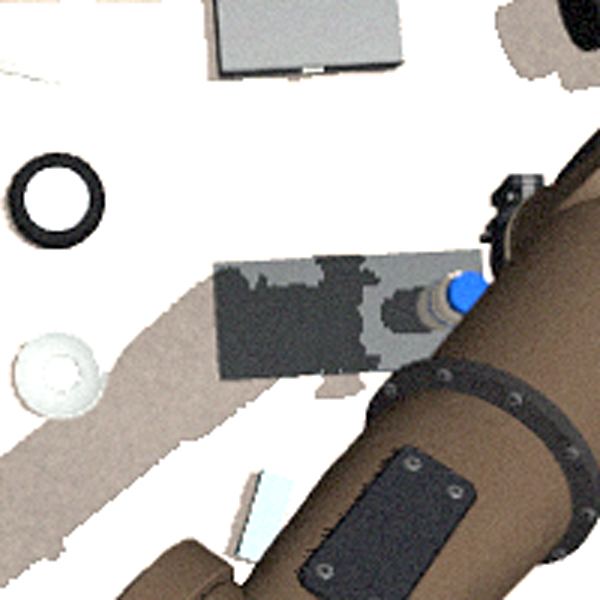

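Call:
play_rows([
  {"wx": 0,"wy": 0,"wz": 0,"x": 0,"y": -1,"z": -1,"claw": 75},
  {"wx": 0,"wy": 0,"wz": 0,"x": 0,"y": -4,"z": -2,"claw": 75},
  {"wx": 0,"wy": 0,"wz": 0,"x": 0,"y": -8,"z": -3,"claw": 75},
  {"wx": 0,"wy": 0,"wz": 0,"x": 0,"y": -12,"z": -3,"claw": 75},
  {"wx": 0,"wy": 0,"wz": 0,"x": 0,"y": -16,"z": -3,"claw": 75},
  {"wx": 0,"wy": 0,"wz": 0,"x": 0.5,"y": -20,"z": -3,"claw": 75},
  {"wx": 0,"wy": 0,"wz": 0,"x": 1,"y": -24,"z": -3,"claw": 75},
  {"wx": 0,"wy": 0,"wz": 0,"x": 1.5,"y": -28,"z": -3,"claw": 75},
  {"wx": 0,"wy": 0,"wz": 0,"x": 2,"y": -32,"z": -3,"claw": 75},
  {"wx": 0,"wy": 0,"wz": 0,"x": 2.5,"y": -36,"z": -3,"claw": 75},
  {"wx": 0,"wy": 0,"wz": 0,"x": 3,"y": -40,"z": -3,"claw": 75},
  {"wx": 0,"wy": 0,"wz": 0,"x": 3.4,"y": -44,"z": -3,"claw": 75},
])

```text
t: 9.18
position: [0.5586, 0.1052, 0.189]
ee_rot: [180.0, 0.1, 0.0]
wrist_force: [1.7, 0.7, 0.2]
finger_gap: 0.064
```

Run:
```python
from workcell import *; from h import *
s=sense();print(s["t"],s["position"],s["ee_rot"],s["joint_pos"])
d=snapshot("scene"); d2=snapshot("top")
for n,dd in (("s",d),("t",d2)):
    for c in ("blue","red","yellow"):
        for st,ce in blobs(dd,c,40)[1]: print(n,c,st,ce,ray(dd,ce,.112 if c=="blue" else .119).round(4)[:2])
x=d2["pixels"]; cv2.imwrite("pics/t9.png",cv2.resize(x[140:260,140:300,::-1],None,fx=5,fy=5))
```

```text
9.1833 [0.5586074  0.10523681 0.18901182] [1.79992675e+02 7.47798698e-02 3.76961867e-02] [-37.38070653  22.53636993  29.30126387 102.16732516 -12.69467695
  58.64900415  -3.24431965]
s blue [213, 109, 11, 10, 88] [217.9, 113.2] [ 0.5324 -0.3328]
s red [382, 248, 15, 16, 112] [388.7, 254.9] [0.5696 0.2299]
s red [372, 277, 23, 11, 71] [381.9, 283.2] [0.6265 0.2552]
s yellow [426, 284, 20, 19, 284] [435.4, 293.1] [0.5755 0.3432]
s yellow [412, 302, 26, 23, 126] [421.0, 317.4] [0.6322 0.3484]
t blue [450, 191, 13, 14, 147] [456.1, 197.3] [ 0.5265 -0.3376]
t yellow [182, 173, 14, 14, 140] [188.0, 178.9] [0.5706 0.3434]
t yellow [191, 175, 19, 20, 82] [203.2, 185.2] [0.5544 0.3034]
```

View pics/t9.png

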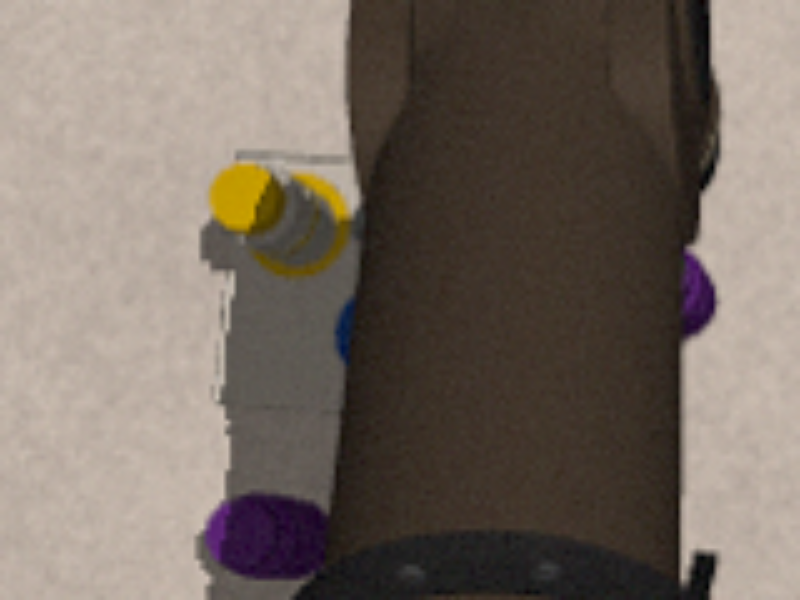

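Call:
play_rows([
  {"wx": 0,"wy": 0,"wz": 0,"x": 0.2,"y": -3.5,"z": 0,"claw": 75},
  {"wx": 0,"wy": 0,"wz": 0,"x": 0.4,"y": -7,"z": 0,"claw": 75},
  {"wx": 0,"wy": 0,"wz": 0,"x": 0.4,"y": -10,"z": 0,"claw": 75},
  {"wx": 0,"wy": 0,"wz": 0,"x": 0.4,"y": -12,"z": 0,"claw": 75},
  {"wx": 0,"wy": 0,"wz": 0,"x": 0.4,"y": -12.48,"z": 0,"claw": 75},
  {"wx": 0,"wy": 0,"wz": 0,"x": 0.4,"y": -12.48,"z": 1,"claw": 75},
  {"wx": 0,"wy": 0,"wz": 0,"x": 0.4,"y": -12.48,"z": 3,"claw": 75},
  {"wx": 0,"wy": 0,"wz": 0,"x": 0.4,"y": -12.48,"z": 5,"claw": 75},
  {"wx": 0,"wy": 0,"wz": 0,"x": 0.4,"y": -12.48,"z": 7,"claw": 75},
  {"wx": 0,"wy": 0,"wz": 0,"x": 0.4,"y": -12.48,"z": 9,"claw": 75},
  {"wx": 0,"wy": 0,"wz": 0,"x": 0.4,"y": -12.48,"z": 10,"claw": 75},
  {"wx": 0,"wy": 0,"wz": 0,"x": 0.4,"y": -12.48,"z": 10,"claw": 75},
])

```text
t: 10.28
position: [0.5618, 0.225, 0.0867]
ee_rot: [179.8, 0.2, -0.1]
wrist_force: [0.3, 0.9, 0.7]
finger_gap: 0.0639
```

Call:
play_rows([
  {"wx": 0,"wy": 0,"wz": 0,"x": 0,"y": 0,"z": 0,"claw": 50},
  {"wx": 0,"wy": 0,"wz": 0,"x": 0,"y": 0,"z": 0,"claw": 35},
  {"wx": 0,"wy": 0,"wz": 0,"x": 0,"y": 0,"z": 0,"claw": 35},
  {"wx": 0,"wy": 0,"wz": 0,"x": 0,"y": 0,"z": 0,"claw": 35},
  {"wx": 0,"wy": 0,"wz": 0,"x": 0,"y": 0,"z": 0,"claw": 35},
], squeeze=40)

```text
t: 10.7
position: [0.5646, 0.2275, 0.0908]
ee_rot: [-179.9, -0.1, 0.0]
wrist_force: [-0.1, -0.6, 6.8]
finger_gap: 0.0344
```

Run:
```python
from workcell import *; from h import *
s=sense();print(s["t"],s["position"],s["ee_rot"],s["joint_pos"],s["finger_gap"],s["wrist_force"])
d=snapshot("scene")
x=d["pixels"]; cv2.imwrite("pics/s9.png",cv2.resize(x[160:330,320:490,::-1],None,fx=3.5,fy=3.5))
```

```text
10.7 [0.56459015 0.22751564 0.09076026] [-1.79943315e+02 -1.25788623e-01  2.23120611e-04] [-44.04933009  32.22039838  25.05208803 102.24055359 -17.35303999
  49.21819672 -10.96946597] 0.03440237727472964 [-0.1272569  -0.61595712  6.84474496]
```

View pics/s9.png

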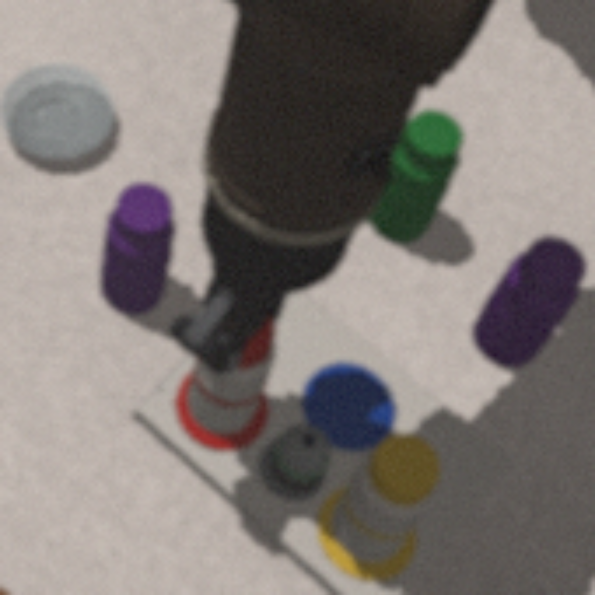

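Call:
play_rows([
  {"wx": 0,"wy": 0,"wz": 0,"x": 0,"y": 0,"z": -0.5,"claw": 35},
  {"wx": 0,"wy": 0,"wz": 0,"x": 0,"y": 0,"z": -2,"claw": 35},
  {"wx": 0,"wy": 0,"wz": 0,"x": 0,"y": 0,"z": -4.5,"claw": 35},
  {"wx": 0,"wy": 0,"wz": 0,"x": 0,"y": 0,"z": -7.5,"claw": 35},
  {"wx": 0,"wy": 0,"wz": 0,"x": 0,"y": 0.5,"z": -10.3,"claw": 35},
  {"wx": 0,"wy": 0,"wz": 0,"x": 0,"y": 1.5,"z": -12.2,"claw": 35},
  {"wx": 0,"wy": 0,"wz": 0,"x": 0,"y": 3.2,"z": -13,"claw": 35},
  {"wx": 0,"wy": 0,"wz": 0,"x": 0,"y": 5.8,"z": -13,"claw": 35},
  {"wx": 0,"wy": 0,"wz": 0,"x": -0.4,"y": 8.8,"z": -13,"claw": 35},
  {"wx": 0,"wy": 0,"wz": 0,"x": -0.7,"y": 12,"z": -13,"claw": 35},
  {"wx": 0,"wy": 0,"wz": 0,"x": -1,"y": 15.2,"z": -13,"claw": 35},
  {"wx": 0,"wy": 0,"wz": 0,"x": -1.3,"y": 18.4,"z": -13,"claw": 35},
])

```text
t: 11.75
position: [0.5493, 0.0409, 0.2188]
ee_rot: [180.0, 0.1, -0.0]
wrist_force: [0.4, 0.2, -0.5]
finger_gap: 0.0343
```

Call:
play_rows([
  {"wx": 0,"wy": 0,"wz": 0,"x": -0.3,"y": 3.2,"z": 0,"claw": 35},
  {"wx": 0,"wy": 0,"wz": 0,"x": -0.6,"y": 6.4,"z": 0,"claw": 35},
  {"wx": 0,"wy": 0,"wz": 0,"x": -0.9,"y": 9.6,"z": 0,"claw": 35},
  {"wx": 0,"wy": 0,"wz": 0,"x": -1.2,"y": 12.8,"z": 0,"claw": 35},
  {"wx": 0,"wy": 0,"wz": 0,"x": -1.5,"y": 16,"z": 0,"claw": 35},
  {"wx": 0,"wy": 0,"wz": 0,"x": -1.8,"y": 19.2,"z": 0,"claw": 35},
  {"wx": 0,"wy": 0,"wz": 0,"x": -2.1,"y": 22.4,"z": 0,"claw": 35},
  {"wx": 0,"wy": 0,"wz": 0,"x": -2.4,"y": 25.3,"z": 0,"claw": 35},
  {"wx": 0,"wy": 0,"wz": 0,"x": -2.7,"y": 27.7,"z": 0,"claw": 35},
  {"wx": 0,"wy": 0,"wz": 0,"x": -2.9,"y": 29.4,"z": 0,"claw": 35},
  {"wx": 0,"wy": 0,"wz": 0,"x": -2.95,"y": 30.1,"z": 0,"claw": 35},
  {"wx": 0,"wy": 0,"wz": 0,"x": -2.95,"y": 30.1,"z": 0,"claw": 35},
])

```text
t: 12.75
position: [0.5196, -0.2599, 0.2189]
ee_rot: [180.0, 0.1, -0.2]
wrist_force: [0.3, 0.2, -1.2]
finger_gap: 0.0343
```

Run:
```python
from workcell import *; from h import *
s=sense();print(s["t"],s["position"],s["ee_rot"],s["joint_pos"],s["finger_gap"],s["wrist_force"])
d=snapshot("scene")
x=d["pixels"]; cv2.imwrite("pics/s10.png",cv2.resize(x[40:220,150:330,::-1],None,fx=3.3,fy=3.3))
```

```text
12.75 [ 0.51962602 -0.25987437  0.2189469 ] [ 1.79970024e+02  6.26811670e-02 -2.09506391e-01] [ -4.05731715  22.89691635  35.50412943  98.52041003 -14.58612064
  63.30720372  35.72227444] 0.03425674527353772 [ 0.25314387  0.2286621  -1.24165682]
```

View pics/s10.png

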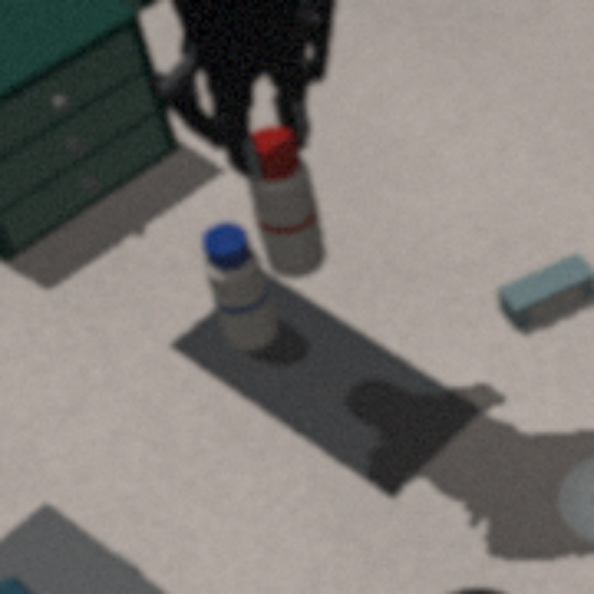

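Call:
play_rows([
  {"wx": 0,"wy": 0,"wz": 0,"x": 0,"y": 0,"z": 1,"claw": 35},
  {"wx": 0,"wy": 0,"wz": 0,"x": 0,"y": 0,"z": 3.5,"claw": 35},
  {"wx": 0,"wy": 0,"wz": 0,"x": 0,"y": 0,"z": 6.2,"claw": 35},
  {"wx": 0,"wy": 0,"wz": 0,"x": 0,"y": 0,"z": 8.9,"claw": 35},
  {"wx": 0,"wy": 0,"wz": 0,"x": 0,"y": 0,"z": 11,"claw": 35},
  {"wx": 0,"wy": 0,"wz": 0,"x": 0,"y": 0,"z": 12.2,"claw": 35},
  {"wx": 0,"wy": 0,"wz": 0,"x": 0,"y": 0,"z": 12.7,"claw": 35},
  {"wx": 0,"wy": 0,"wz": 0,"x": 0,"y": 0,"z": 12.9,"claw": 35},
  {"wx": 0,"wy": 0,"wz": 0,"x": 0,"y": 0,"z": 13.1,"claw": 35},
  {"wx": 0,"wy": 0,"wz": 0,"x": 0,"y": 0,"z": 13.3,"claw": 35},
  {"wx": 0,"wy": 0,"wz": 0,"x": 0,"y": 0,"z": 13.5,"claw": 35},
  {"wx": 0,"wy": 0,"wz": 0,"x": 0,"y": 0,"z": 13.5,"claw": 35},
])

```text
t: 13.8
position: [0.5215, -0.2577, 0.0848]
ee_rot: [180.0, -0.1, 0.0]
wrist_force: [0.6, -0.7, -1.2]
finger_gap: 0.0347
```

Call:
play_rows([
  {"wx": 0,"wy": 0,"wz": 0,"x": 0,"y": 0,"z": 0.1,"claw": 35},
  {"wx": 0,"wy": 0,"wz": 0,"x": 0,"y": 0,"z": 0.2,"claw": 35},
  {"wx": 0,"wy": 0,"wz": 0,"x": 0,"y": 0,"z": 0.2,"claw": 35},
  {"wx": 0,"wy": 0,"wz": 0,"x": 0,"y": 0,"z": 0.2,"claw": 35},
])

```text
t: 14.13
position: [0.5219, -0.2582, 0.0837]
ee_rot: [180.0, -0.1, -0.0]
wrist_force: [-1.2, 0.8, 9.3]
finger_gap: 0.0344
```

Call:
play_rows([
  {"wx": 0,"wy": 0,"wz": 0,"x": 0,"y": 0,"z": -0.1,"claw": 35},
  {"wx": 0,"wy": 0,"wz": 0,"x": 0,"y": 0,"z": -0.1,"claw": 50},
  {"wx": 0,"wy": 0,"wz": 0,"x": 0,"y": 0,"z": -0.1,"claw": 65},
  {"wx": 0,"wy": 0,"wz": 0,"x": 0,"y": 0,"z": -0.1,"claw": 75},
  {"wx": 0,"wy": 0,"wz": 0,"x": 0,"y": 0,"z": -0.1,"claw": 75},
  {"wx": 0,"wy": 0,"wz": 0,"x": 0,"y": 0,"z": -1.1,"claw": 75},
  {"wx": 0,"wy": 0,"wz": 0,"x": 0,"y": 0,"z": -3,"claw": 75},
  {"wx": 0,"wy": 0,"wz": 0,"x": 0,"y": 0,"z": -6,"claw": 75},
  {"wx": 0,"wy": 0,"wz": 0,"x": 0,"y": 0,"z": -9,"claw": 75},
  {"wx": 0,"wy": 0,"wz": 0,"x": 0,"y": -1,"z": -11.2,"claw": 75},
  {"wx": 0,"wy": 0,"wz": 0,"x": 0,"y": -3,"z": -11.2,"claw": 75},
  {"wx": 0,"wy": 0,"wz": 0,"x": 0,"y": -6.5,"z": -11.2,"claw": 75},
])

```text
t: 15.13
position: [0.5216, -0.1963, 0.1972]
ee_rot: [179.8, -0.3, -0.3]
wrist_force: [1.5, 0.3, -0.3]
finger_gap: 0.0639
```

Run:
```python
from workcell import *; from h import *
d=snapshot("scene")
x=d["pixels"]; cv2.imwrite("pics/s11.png",cv2.resize(x[40:220,150:330,::-1],None,fx=3.3,fy=3.3))
s=sense();print(s["t"],s["position"],s["ee_rot"])
c=[.521,-.1922,.1942,0]; print(shift_from(c,(.5706,.3425,.1942),0))
```

```text
15.1833 [ 0.52214848 -0.18527403  0.19531895] [-1.79774987e+02 -6.24666697e-02  2.23933212e-01]
([np.float64(4.96), np.float64(-53.47), np.float64(-0.0)], 0)
```

View pics/s11.png

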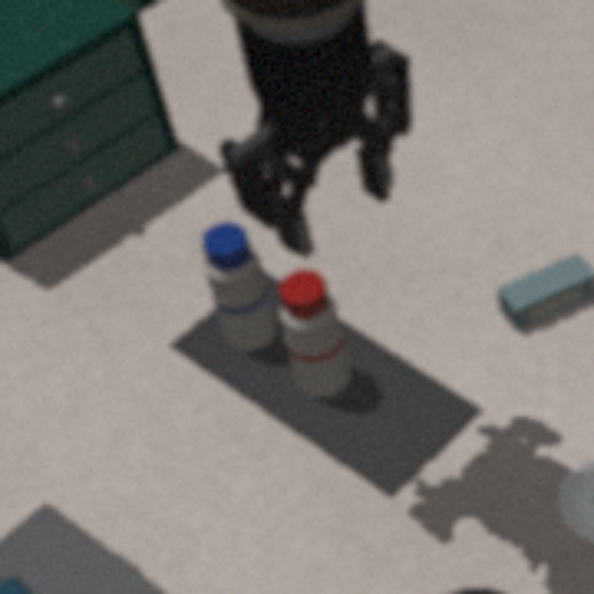

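Call:
play_rows([
  {"wx": 0,"wy": 0,"wz": 0,"x": 0.3,"y": -3.5,"z": 0,"claw": 75},
  {"wx": 0,"wy": 0,"wz": 0,"x": 0.7,"y": -7.5,"z": 0,"claw": 75},
  {"wx": 0,"wy": 0,"wz": 0,"x": 1,"y": -11.5,"z": 0,"claw": 75},
  {"wx": 0,"wy": 0,"wz": 0,"x": 1.4,"y": -15.5,"z": 0,"claw": 75},
  {"wx": 0,"wy": 0,"wz": 0,"x": 1.8,"y": -19.5,"z": 0,"claw": 75},
  {"wx": 0,"wy": 0,"wz": 0,"x": 2.2,"y": -23.5,"z": 0,"claw": 75},
  {"wx": 0,"wy": 0,"wz": 0,"x": 2.5,"y": -27.5,"z": 0,"claw": 75},
  {"wx": 0,"wy": 0,"wz": 0,"x": 2.9,"y": -31.5,"z": 0,"claw": 75},
  {"wx": 0,"wy": 0,"wz": 0,"x": 3.3,"y": -35.5,"z": 0,"claw": 75},
  {"wx": 0,"wy": 0,"wz": 0,"x": 3.7,"y": -39.5,"z": 0,"claw": 75},
  {"wx": 0,"wy": 0,"wz": 0,"x": 4,"y": -43.5,"z": 0,"claw": 75},
  {"wx": 0,"wy": 0,"wz": 0,"x": 4.4,"y": -47.5,"z": 0,"claw": 75},
])

```text
t: 16.18
position: [0.5648, 0.2844, 0.1951]
ee_rot: [-180.0, -0.0, 0.0]
wrist_force: [0.7, -0.3, -0.7]
finger_gap: 0.0643
```

Call:
play_rows([
  {"wx": 0,"wy": 0,"wz": 0,"x": 0.3,"y": -3,"z": 0,"claw": 75},
  {"wx": 0,"wy": 0,"wz": 0,"x": 0.55,"y": -5,"z": 0,"claw": 75},
  {"wx": 0,"wy": 0,"wz": 0,"x": 0.55,"y": -6,"z": 0,"claw": 75},
  {"wx": 0,"wy": 0,"wz": 0,"x": 0.55,"y": -6,"z": 0.5,"claw": 75},
  {"wx": 0,"wy": 0,"wz": 0,"x": 0.55,"y": -6,"z": 2,"claw": 75},
  {"wx": 0,"wy": 0,"wz": 0,"x": 0.55,"y": -6,"z": 4,"claw": 75},
  {"wx": 0,"wy": 0,"wz": 0,"x": 0.55,"y": -6,"z": 6,"claw": 75},
  {"wx": 0,"wy": 0,"wz": 0,"x": 0.55,"y": -6,"z": 8,"claw": 75},
  {"wx": 0,"wy": 0,"wz": 0,"x": 0.55,"y": -6,"z": 9.7,"claw": 75},
  {"wx": 0,"wy": 0,"wz": 0,"x": 0.55,"y": -6,"z": 10.4,"claw": 75},
  {"wx": 0,"wy": 0,"wz": 0,"x": 0.55,"y": -6,"z": 10.4,"claw": 75},
  {"wx": 0,"wy": 0,"wz": 0,"x": 0.55,"y": -6,"z": 10.4,"claw": 75},
])

```text
t: 17.18
position: [0.5711, 0.341, 0.091]
ee_rot: [180.0, -0.0, -0.1]
wrist_force: [0.3, -0.5, 0.5]
finger_gap: 0.064
```

Run:
```python
from workcell import *; from h import *
d=snapshot("scene")
x=d["pixels"]; cv2.imwrite("pics/s12.png",cv2.resize(x[160:340,340:520,::-1],None,fx=3.3,fy=3.3))
s=sense();print(s["t"],s["position"],s["ee_rot"],s["joint_pos"],s["wrist_force"])
```

```text
17.2333 [0.57143817 0.34161372 0.09161496] [-1.79978750e+02 -7.25637611e-02 -5.66244084e-02] [-51.67661721  37.00466463  25.60644779  93.38125793 -18.77036226
  53.84400018 -19.47177338] [-0.26707399  0.81486128  0.04656145]
```

View pics/s12.png

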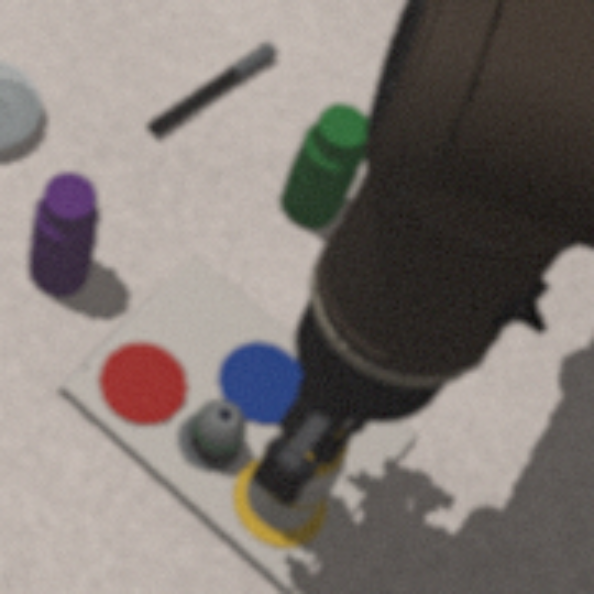

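Call:
play_rows([
  {"wx": 0,"wy": 0,"wz": 0,"x": 0,"y": 0,"z": 0,"claw": 50},
  {"wx": 0,"wy": 0,"wz": 0,"x": 0,"y": 0,"z": 0,"claw": 35},
  {"wx": 0,"wy": 0,"wz": 0,"x": 0,"y": 0,"z": 0,"claw": 35},
  {"wx": 0,"wy": 0,"wz": 0,"x": 0,"y": 0,"z": 0,"claw": 35},
  {"wx": 0,"wy": 0,"wz": 0,"x": 0,"y": 0,"z": 0,"claw": 35},
])

```text
t: 17.65
position: [0.5714, 0.3428, 0.0917]
ee_rot: [-179.9, -0.1, 0.0]
wrist_force: [0.0, 0.1, 6.9]
finger_gap: 0.0346
```

Call:
play_rows([
  {"wx": 0,"wy": 0,"wz": 0,"x": 0,"y": 0,"z": -0.5,"claw": 35},
  {"wx": 0,"wy": 0,"wz": 0,"x": 0,"y": 0,"z": -2,"claw": 35},
  {"wx": 0,"wy": 0,"wz": 0,"x": 0,"y": 0,"z": -4.5,"claw": 35},
  {"wx": 0,"wy": 0,"wz": 0,"x": 0,"y": 0,"z": -7.5,"claw": 35},
  {"wx": 0,"wy": 0,"wz": 0,"x": 0,"y": 0.5,"z": -10.3,"claw": 35},
  {"wx": 0,"wy": 0,"wz": 0,"x": 0,"y": 1.5,"z": -12.2,"claw": 35},
  {"wx": 0,"wy": 0,"wz": 0,"x": 0,"y": 3.2,"z": -13,"claw": 35},
  {"wx": 0,"wy": 0,"wz": 0,"x": -0.3,"y": 5.8,"z": -13,"claw": 35},
  {"wx": 0,"wy": 0,"wz": 0,"x": -0.6,"y": 8.8,"z": -13,"claw": 35},
  {"wx": 0,"wy": 0,"wz": 0,"x": -0.9,"y": 12,"z": -13,"claw": 35},
  {"wx": 0,"wy": 0,"wz": 0,"x": -1.2,"y": 15.2,"z": -13,"claw": 35},
  {"wx": 0,"wy": 0,"wz": 0,"x": -1.5,"y": 18.4,"z": -13,"claw": 35},
])

```text
t: 18.65
position: [0.5545, 0.1557, 0.2197]
ee_rot: [180.0, 0.1, -0.0]
wrist_force: [-0.2, -1.3, -1.4]
finger_gap: 0.0344
```

Run:
```python
from workcell import *; from h import *
d=snapshot("scene")
for c in("red","blue"): 
    for st,ce in blobs(d,c,100)[1]: print(c,st,ce,ray(d,ce,.011)[:2])
m=blobs(d,"blue")[0]
x=d["pixels"]; cv2.imwrite("pics/s13.png",cv2.resize(x[100:340,280:520,::-1],None,fx=2.4,fy=2.4))
c=after([.521,-.1922,.1942,0],4.4,-47.5,0,0);c=after(c,.55,-6,10.4,0);print(c);c=after(c,-1.5,18.4,-13,0); print(c,shift_from(c,(.5165,-.177,.085),0))
```

```text
red [235, 123, 13, 12, 117] [241.3, 127.8] [ 0.47430542 -0.33286581]
red [371, 265, 24, 23, 307] [381.6, 276.8] [0.57211076 0.23033015]
[np.float64(0.5705), np.float64(0.34279999999999994), 0.0902, 0]
[np.float64(0.5555), np.float64(0.15879999999999994), 0.2202, 0] ([np.float64(-3.9), np.float64(33.58), np.float64(13.52)], 0)
```

View pics/s13.png

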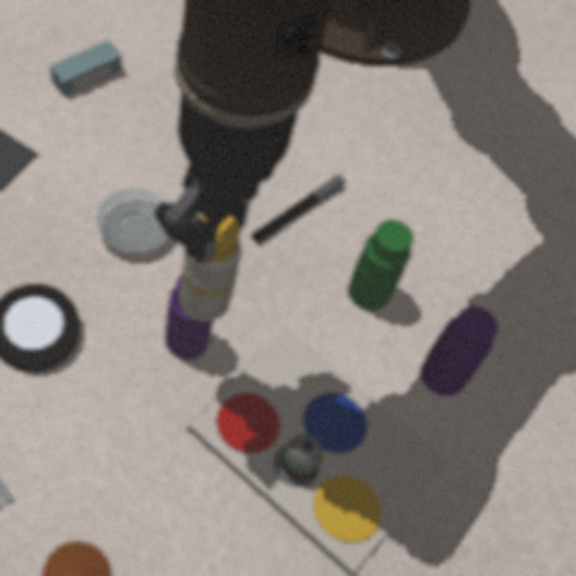

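Call:
play_rows([
  {"wx": 0,"wy": 0,"wz": 0,"x": -0.4,"y": 3.3,"z": 0,"claw": 35},
  {"wx": 0,"wy": 0,"wz": 0,"x": -0.8,"y": 6.6,"z": 0,"claw": 35},
  {"wx": 0,"wy": 0,"wz": 0,"x": -1.2,"y": 9.9,"z": 0,"claw": 35},
  {"wx": 0,"wy": 0,"wz": 0,"x": -1.6,"y": 13.2,"z": 0,"claw": 35},
  {"wx": 0,"wy": 0,"wz": 0,"x": -2,"y": 16.5,"z": 0,"claw": 35},
  {"wx": 0,"wy": 0,"wz": 0,"x": -2.4,"y": 19.8,"z": 0,"claw": 35},
  {"wx": 0,"wy": 0,"wz": 0,"x": -2.8,"y": 23.1,"z": 0,"claw": 35},
  {"wx": 0,"wy": 0,"wz": 0,"x": -3.2,"y": 26.4,"z": 0,"claw": 35},
  {"wx": 0,"wy": 0,"wz": 0,"x": -3.5,"y": 29.4,"z": 0,"claw": 35},
  {"wx": 0,"wy": 0,"wz": 0,"x": -3.7,"y": 31.7,"z": 0,"claw": 35},
  {"wx": 0,"wy": 0,"wz": 0,"x": -3.9,"y": 33.1,"z": 0,"claw": 35},
  {"wx": 0,"wy": 0,"wz": 0,"x": -3.9,"y": 33.6,"z": 0,"claw": 35},
])

```text
t: 19.7
position: [0.5147, -0.1812, 0.22]
ee_rot: [179.9, 0.1, -0.3]
wrist_force: [-0.4, 0.4, -1.8]
finger_gap: 0.0343
```

Call:
play_rows([
  {"wx": 0,"wy": 0,"wz": 0,"x": 0,"y": 0,"z": 1,"claw": 35},
  {"wx": 0,"wy": 0,"wz": 0,"x": 0,"y": 0,"z": 3.5,"claw": 35},
  {"wx": 0,"wy": 0,"wz": 0,"x": 0,"y": 0,"z": 6.2,"claw": 35},
  {"wx": 0,"wy": 0,"wz": 0,"x": 0,"y": 0,"z": 8.9,"claw": 35},
  {"wx": 0,"wy": 0,"wz": 0,"x": 0,"y": 0,"z": 11,"claw": 35},
  {"wx": 0,"wy": 0,"wz": 0,"x": 0,"y": 0,"z": 12.2,"claw": 35},
  {"wx": 0,"wy": 0,"wz": 0,"x": 0,"y": 0,"z": 12.7,"claw": 35},
  {"wx": 0,"wy": 0,"wz": 0,"x": 0,"y": 0,"z": 13,"claw": 35},
  {"wx": 0,"wy": 0,"wz": 0,"x": 0,"y": 0,"z": 13.2,"claw": 35},
  {"wx": 0,"wy": 0,"wz": 0,"x": 0,"y": 0,"z": 13.4,"claw": 35},
  {"wx": 0,"wy": 0,"wz": 0,"x": 0,"y": 0,"z": 13.6,"claw": 35},
  {"wx": 0,"wy": 0,"wz": 0,"x": 0,"y": 0,"z": 13.6,"claw": 35},
])

```text
t: 20.7
position: [0.5172, -0.1777, 0.0848]
ee_rot: [180.0, -0.1, 0.0]
wrist_force: [0.2, -0.2, -1.3]
finger_gap: 0.0345
```

Call:
play_rows([
  {"wx": 0,"wy": 0,"wz": 0,"x": 0,"y": 0,"z": 0.1,"claw": 35},
  {"wx": 0,"wy": 0,"wz": 0,"x": 0,"y": 0,"z": 0.15,"claw": 35},
  {"wx": 0,"wy": 0,"wz": 0,"x": 0,"y": 0,"z": 0.15,"claw": 35},
  {"wx": 0,"wy": 0,"wz": 0,"x": 0,"y": 0,"z": 0.15,"claw": 35},
])

```text
t: 21.03
position: [0.5177, -0.178, 0.0846]
ee_rot: [-180.0, -0.2, -0.0]
wrist_force: [-3.5, 1.3, 13.8]
finger_gap: 0.0345
```

Call:
play_rows([
  {"wx": 0,"wy": 0,"wz": 0,"x": 0,"y": 0,"z": 0,"claw": 40},
  {"wx": 0,"wy": 0,"wz": 0,"x": 0,"y": 0,"z": 0,"claw": 55},
  {"wx": 0,"wy": 0,"wz": 0,"x": 0,"y": 0,"z": 0,"claw": 70},
  {"wx": 0,"wy": 0,"wz": 0,"x": 0,"y": 0,"z": 0,"claw": 75},
  {"wx": 0,"wy": 0,"wz": 0,"x": 0,"y": 0,"z": -1.1,"claw": 75},
  {"wx": 0,"wy": 0,"wz": 0,"x": 0,"y": 0,"z": -3,"claw": 75},
  {"wx": 0,"wy": 0,"wz": 0,"x": 0,"y": 0,"z": -6,"claw": 75},
  {"wx": 0,"wy": 0,"wz": 0,"x": 0,"y": 0,"z": -9,"claw": 65},
  {"wx": 0,"wy": 0,"wz": 0,"x": 0,"y": -2,"z": -11,"claw": 55},
  {"wx": 0,"wy": 0,"wz": 0,"x": 0,"y": -5,"z": -11,"claw": 55},
  {"wx": 0,"wy": 0,"wz": 0,"x": 0,"y": -8,"z": -11,"claw": 55},
  {"wx": 0,"wy": 0,"wz": 0,"x": 0,"y": -10,"z": -11,"claw": 55},
])

```text
t: 22.03
position: [0.5168, -0.0749, 0.194]
ee_rot: [-179.9, -0.1, 0.1]
wrist_force: [0.4, 0.3, -0.5]
finger_gap: 0.0467
```

Run:
```python
from workcell import *; from h import *
d=snapshot("scene"); d2=snapshot("top")
for n,dd in (("s",d),("t",d2)):
    for c in ("blue","red","yellow"):
        for st,ce in blobs(dd,c,60)[1]:
            far=ray(dd,ce,.011)[1]>0.1
            print(n,c,st,ce,ray(dd,ce,.011 if far else .112).round(4)[:2])
x=d["pixels"]; cv2.imwrite("pics/s14.png",cv2.resize(x[40:340,150:490,::-1],None,fx=2,fy=2))
x=d2["pixels"]; cv2.imwrite("pics/t14.png",cv2.resize(x[120:280,160:480,::-1],None,fx=2.5,fy=2.5))
s=sense();print(s["t"],s["position"],s["finger_gap"])
x=d2["pixels"][165:205,195:235]; np.save("pics/obj.npy",x)
cv2.imwrite("pics/t14o.png",cv2.resize(x[:,:,::-1],None,fx=12,fy=12,interpolation=cv2.INTER_CUBIC))
```

```text
s blue [213, 109, 11, 10, 88] [217.9, 113.1] [ 0.5321 -0.3331]
s blue [408, 265, 24, 23, 413] [419.3, 275.8] [0.515  0.2919]
s red [235, 123, 13, 11, 116] [241.2, 127.8] [ 0.5273 -0.2513]
s red [371, 265, 25, 23, 450] [383.0, 275.9] [0.5684 0.2314]
s yellow [258, 137, 14, 12, 124] [264.8, 142.4] [ 0.5221 -0.1734]
s yellow [412, 299, 26, 26, 539] [424.3, 311.7] [0.5755 0.3448]
t blue [450, 190, 13, 15, 146] [456.1, 197.1] [ 0.527  -0.3376]
t blue [207, 197, 21, 20, 331] [217.1, 206.5] [0.5118 0.2913]
t red [230, 178, 20, 20, 330] [239.5, 187.4] [0.5651 0.2305]
t red [417, 193, 15, 14, 162] [424.0, 199.4] [ 0.5209 -0.256 ]
t yellow [189, 175, 21, 21, 339] [198.9, 184.7] [0.5724 0.3443]
t yellow [389, 194, 11, 15, 114] [394.2, 201.4] [ 0.5156 -0.1806]
22.1333 [ 0.51688449 -0.07339147  0.1934034 ] 0.046904494432003875
```

View pics/s14.png

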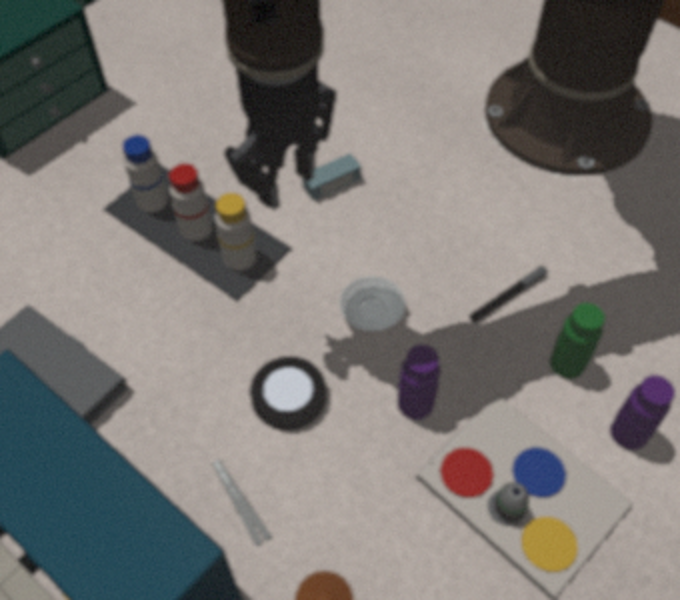

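View pics/t14.png

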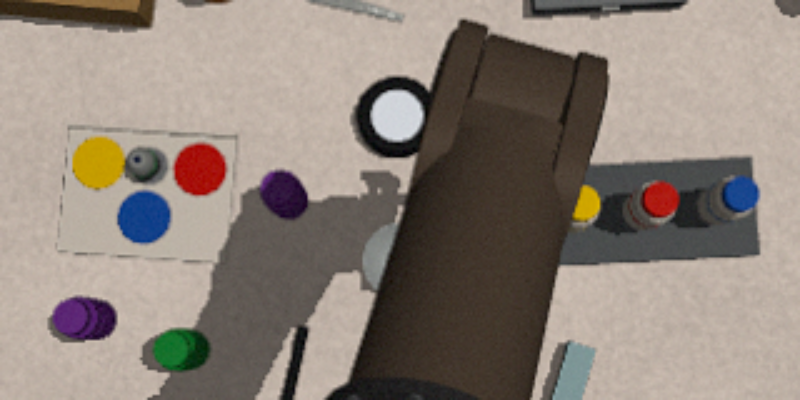

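View pics/t14o.png

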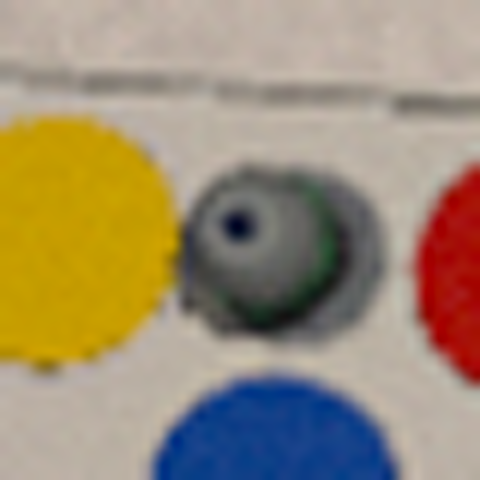

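Run:
```python
from workcell import *; from h import *
d=snapshot("scene"); d2=snapshot("top")
s=sense();print(s["position"],s["joint_pos"])
for z in (.16,.18,.2,.22): print(z,proj(d,[[.517+.0235,-.0735,z],[.517-.0235,-.0735,z]]).round(1).tolist())
print(ray(d2,(214.5,183.5),.058),ray(d,(340+222/3.3,160+412/3.3),.058))
x=d["pixels"][80:150,250:340]; cv2.imwrite("pics/s15.png",cv2.resize(np.clip(x[:,:,::-1]*1.8,0,255).astype(np.uint8),None,fx=8,fy=8))
c=after([.5555,.1588,.2202,0],-3.9,33.6,0,0);c=after(c,0,0,13.6,0);c=after(c,0,0,.15,0);c=after(c,0,-10,-11,0);print(c,shift_from(c,(.569,.2882,.12),0))
```

```text
[ 0.5167013  -0.07754016  0.19349296] [-24.53550632  18.35846959  35.35232618 108.4404456  -12.53735977
  57.02102731  16.38521635]
0.16 [[288.0, 155.6], [302.3, 143.4]]
0.18 [[287.3, 149.7], [302.0, 137.5]]
0.2 [[286.7, 143.7], [301.6, 131.3]]
0.22 [[286.0, 137.4], [301.2, 125.0]]
[0.56842259 0.28926807 0.058     ] [0.57052233 0.28819321 0.058     ]
[np.float64(0.5165), np.float64(-0.07720000000000002), 0.19269999999999998, 0] ([np.float64(5.25), np.float64(-36.54), np.float64(7.27)], 0)
```

View pics/s15.png

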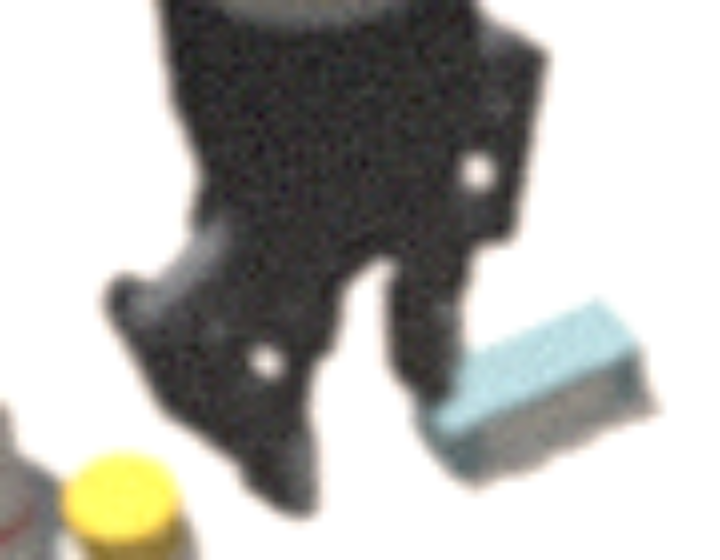

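Call:
play_rows([
  {"wx": 0,"wy": 0,"wz": -4,"x": 0.3,"y": -2,"z": 0,"claw": 60},
  {"wx": 0,"wy": 0,"wz": -10,"x": 0.8,"y": -5,"z": 0,"claw": 60},
  {"wx": 0,"wy": 0,"wz": -16,"x": 1.2,"y": -8.2,"z": 0,"claw": 60},
  {"wx": 0,"wy": 0,"wz": -22,"x": 1.7,"y": -11.5,"z": 0,"claw": 60},
  {"wx": 0,"wy": 0,"wz": -28,"x": 2.2,"y": -14.8,"z": 0,"claw": 60},
  {"wx": 0,"wy": 0,"wz": -34,"x": 2.6,"y": -18.1,"z": 0,"claw": 60},
  {"wx": 0,"wy": 0,"wz": -40,"x": 3.1,"y": -21.4,"z": 0,"claw": 60},
  {"wx": 0,"wy": 0,"wz": -46,"x": 3.6,"y": -24.7,"z": 0,"claw": 60},
  {"wx": 0,"wy": 0,"wz": -52,"x": 4,"y": -28,"z": 0,"claw": 60},
  {"wx": 0,"wy": 0,"wz": -58,"x": 4.5,"y": -31.2,"z": 0,"claw": 60},
  {"wx": 0,"wy": 0,"wz": -64,"x": 4.9,"y": -34,"z": 0,"claw": 60},
  {"wx": 0,"wy": 0,"wz": -70,"x": 5.25,"y": -36.5,"z": 0,"claw": 60},
])

```text
t: 23.23
position: [0.5699, 0.2882, 0.193]
ee_rot: [180.0, 0.0, 70.3]
wrist_force: [1.0, -0.4, 0.6]
finger_gap: 0.0511
```

Call:
play_rows([
  {"wx": 0,"wy": 0,"wz": -6,"x": 0,"y": 0,"z": 0,"claw": 60},
  {"wx": 0,"wy": 0,"wz": -12,"x": 0,"y": 0,"z": 0,"claw": 60},
  {"wx": 0,"wy": 0,"wz": -16.5,"x": 0,"y": 0,"z": 2,"claw": 60},
  {"wx": 0,"wy": 0,"wz": -16.5,"x": 0,"y": 0,"z": 5,"claw": 60},
  {"wx": 0,"wy": 0,"wz": -16.5,"x": 0,"y": 0,"z": 8,"claw": 60},
  {"wx": 0,"wy": 0,"wz": -16.5,"x": 0,"y": 0,"z": 10.5,"claw": 60},
  {"wx": 0,"wy": 0,"wz": -16.5,"x": 0,"y": 0,"z": 11.5,"claw": 60},
  {"wx": 0,"wy": 0,"wz": -16.5,"x": 0,"y": 0,"z": 11.5,"claw": 60},
  {"wx": 0,"wy": 0,"wz": -16.5,"x": 0,"y": 0,"z": 11.5,"claw": 60},
])

```text
t: 23.98
position: [0.5699, 0.2867, 0.0784]
ee_rot: [180.0, 0.0, 86.5]
wrist_force: [-0.2, -0.4, 0.5]
finger_gap: 0.0515
```

Run:
```python
from workcell import *; from h import *
d=snapshot("scene"); d2=snapshot("top")
s=sense();print(s["t"],s["position"],s["ee_rot"],s["joint_pos"],s["finger_gap"])
x=d["pixels"][200:330,340:480]; cv2.imwrite("pics/s16.png",cv2.resize(np.clip(x[:,:,::-1]*1.5,0,255).astype(np.uint8),None,fx=4.5,fy=4.5))
x=d2["pixels"][140:260,150:290]; cv2.imwrite("pics/t16.png",cv2.resize(np.clip(x[:,:,::-1]*1.5,0,255).astype(np.uint8),None,fx=4.5,fy=4.5))
```

```text
24.0833 [0.57052875 0.28757471 0.07976042] [ 1.79861589e+02 -7.77588462e-02  8.64791141e+01] [-37.11019656  33.87351316   8.33640103  97.18503439  -6.1096198
  49.22518813  60.29144377] 0.05137436721692316
```

View pics/s16.png

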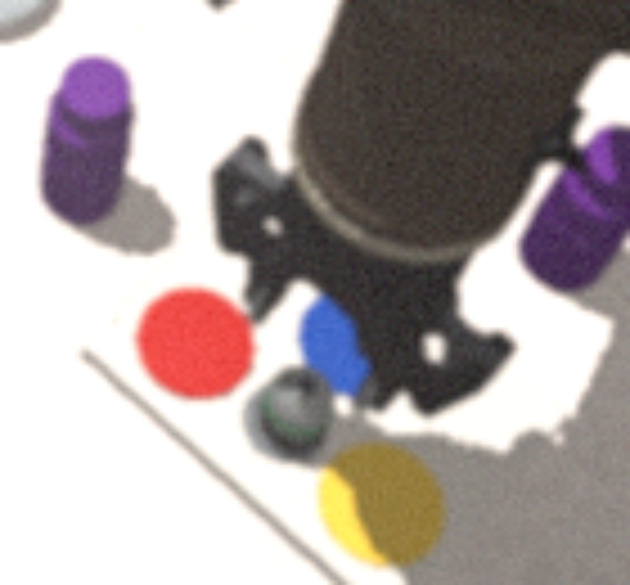

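View pics/t16.png

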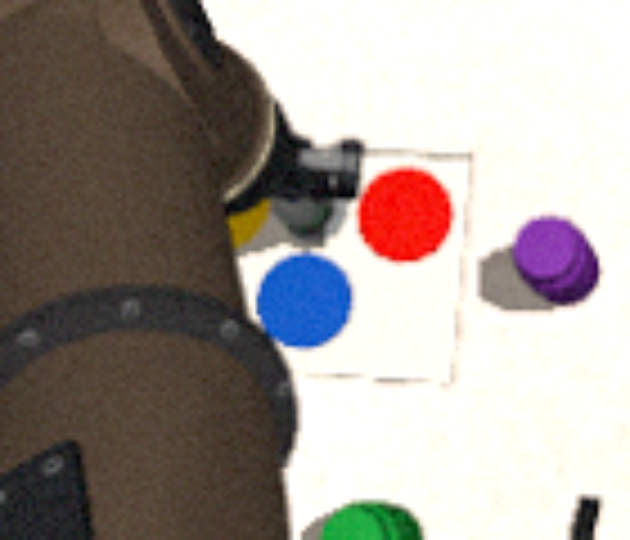

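Run:
```python
from workcell import *; from h import *
d=snapshot("scene")
for z in (.05,.07,.09,.1): print(z,proj(d,[[.57,.2875,z],[.57,.2875-.0256,z],[.57,.2875+.0256,z]]).round(1).tolist())
```

```text
0.05 [[406.5, 285.9], [396.5, 278.2], [416.7, 293.7]]
0.07 [[408.1, 282.3], [397.9, 274.5], [418.6, 290.2]]
0.09 [[409.9, 278.5], [399.4, 270.7], [420.6, 286.6]]
0.1 [[410.8, 276.6], [400.2, 268.7], [421.6, 284.7]]
```

Call:
play_rows([
  {"wx": 0,"wy": 0,"wz": 0,"x": 0,"y": 0,"z": 1,"claw": 60},
  {"wx": 0,"wy": 0,"wz": 0,"x": 0,"y": 0,"z": 2.5,"claw": 60},
  {"wx": 0,"wy": 0,"wz": 0,"x": 0,"y": 0,"z": 4,"claw": 60},
  {"wx": 0,"wy": 0,"wz": 0,"x": 0,"y": 0,"z": 5,"claw": 60},
  {"wx": 0,"wy": 0,"wz": 0,"x": 0,"y": 0,"z": 5,"claw": 60},
  {"wx": 0,"wy": 0,"wz": 0,"x": 0,"y": 0,"z": 5,"claw": 60},
])

```text
t: 24.63
position: [0.569, 0.2872, 0.0277]
ee_rot: [-180.0, 0.0, 86.5]
wrist_force: [-0.5, 0.1, 0.5]
finger_gap: 0.0511
```

Run:
```python
from workcell import *; from h import *
d=snapshot("scene")
s=sense();print(s["t"],s["position"],s["ee_rot"],s["finger_gap"],s["wrist_force"])
x=d["pixels"][230:320,370:470]; cv2.imwrite("pics/s17.png",cv2.resize(np.clip(x[:,:,::-1]*1.8,0,255).astype(np.uint8),None,fx=6.5,fy=6.5))
for z in (.02,.03,.04,.05): print(z,proj(d,[[.57,.2875,z],[.57,.2875-.0256,z],[.57,.2875+.0256,z]]).round(1).tolist())
```

```text
24.6833 [0.56946447 0.28748814 0.0283566 ] [ 1.79972899e+02 -1.36969715e-02  8.65060374e+01] 0.05109534042730832 [-0.13369979 -0.846126   -0.18631148]
0.02 [[404.1, 291.0], [394.4, 283.5], [414.0, 298.7]]
0.03 [[404.9, 289.3], [395.1, 281.8], [414.9, 297.0]]
0.04 [[405.7, 287.6], [395.7, 280.0], [415.8, 295.4]]
0.05 [[406.5, 285.9], [396.5, 278.2], [416.7, 293.7]]
```

View pics/s17.png

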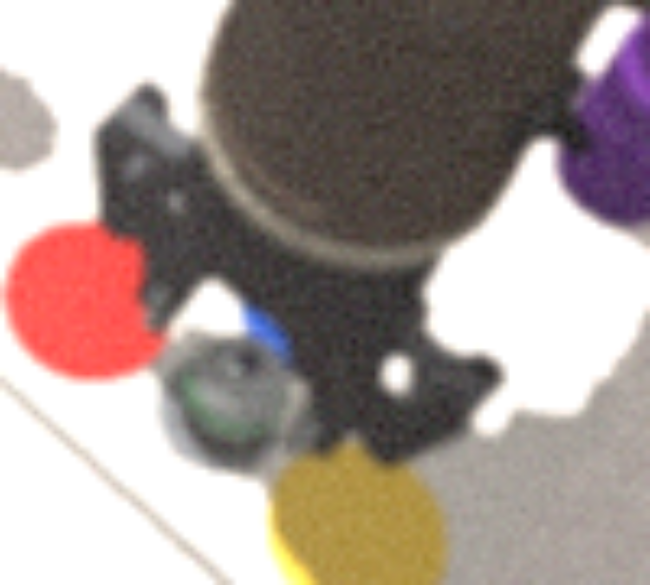

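Call:
play_rows([
  {"wx": 0,"wy": 0,"wz": 0,"x": 0,"y": 0,"z": 0.5,"claw": 60},
  {"wx": 0,"wy": 0,"wz": 0,"x": 0,"y": 0,"z": 1,"claw": 60},
  {"wx": 0,"wy": 0,"wz": 0,"x": 0,"y": 0,"z": 1.4,"claw": 60},
  {"wx": 0,"wy": 0,"wz": 0,"x": 0,"y": 0,"z": 1.4,"claw": 60},
  {"wx": 0,"wy": 0,"wz": 0,"x": 0,"y": 0,"z": 1.4,"claw": 45},
  {"wx": 0,"wy": 0,"wz": 0,"x": 0,"y": 0,"z": 1.4,"claw": 30},
  {"wx": 0,"wy": 0,"wz": 0,"x": 0,"y": 0,"z": 1.4,"claw": 30},
  {"wx": 0,"wy": 0,"wz": 0,"x": 0,"y": 0,"z": 1.4,"claw": 30},
  {"wx": 0,"wy": 0,"wz": 0,"x": 0,"y": 0,"z": 1.4,"claw": 30},
  {"wx": 0,"wy": 0,"wz": 0,"x": 0,"y": 0,"z": 1.4,"claw": 30},
], squeeze=35)

```text
t: 25.52
position: [0.5693, 0.2875, 0.0142]
ee_rot: [180.0, -0.0, 86.5]
wrist_force: [-0.3, -0.2, 0.8]
finger_gap: 0.0304
```

Call:
play_rows([
  {"wx": 0,"wy": 0,"wz": 0,"x": 0,"y": 0,"z": -0.5,"claw": 30},
  {"wx": 0,"wy": 0,"wz": 0,"x": 0,"y": 0,"z": -1.5,"claw": 30},
  {"wx": 0,"wy": 0,"wz": 0,"x": 0,"y": 0,"z": -2,"claw": 30},
  {"wx": 0,"wy": 0,"wz": 0,"x": 0,"y": 0,"z": -2,"claw": 30},
  {"wx": 0,"wy": 0,"wz": 0,"x": 0,"y": 0,"z": -2,"claw": 30},
])

```text
t: 25.93
position: [0.5695, 0.2876, 0.0347]
ee_rot: [179.9, -0.0, 86.5]
wrist_force: [-0.2, -0.1, -0.4]
finger_gap: 0.0306
```

Run:
```python
from workcell import *; from h import *
d=snapshot("scene")
s=sense();print(s["t"],s["position"],s["ee_rot"],s["finger_gap"],s["wrist_force"])
x=d["pixels"][230:320,370:470]; cv2.imwrite("pics/s18.png",cv2.resize(np.clip(x[:,:,::-1]*1.8,0,255).astype(np.uint8),None,fx=6.5,fy=6.5))
c=[.569,.2878,.0137+.02,86.5]; print(shift_from(c,(.6245,.0134,.12),86.5))
```

```text
25.9833 [0.56916152 0.28746171 0.03417738] [ 1.79980595e+02 -1.86911253e-02  8.65079278e+01] 0.030403753150971585 [ 0.2318708  -0.51902421 -1.3787575 ]
([np.float64(-27.05), np.float64(7.21), np.float64(-8.63)], 0.0)
```

View pics/s18.png

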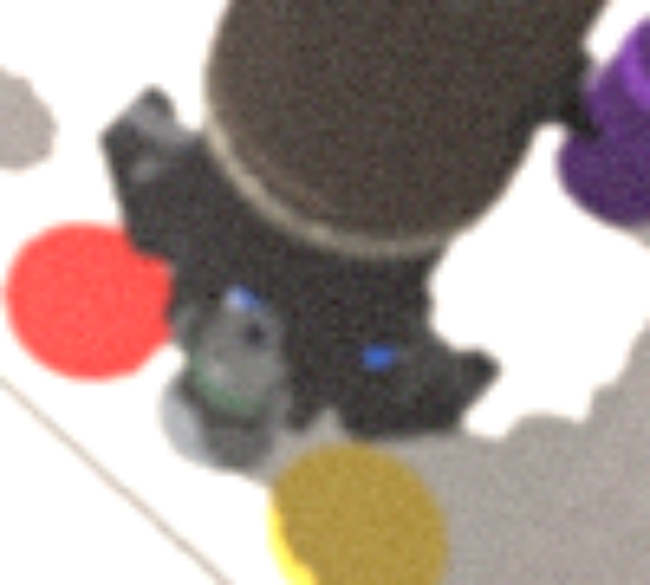

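Call:
play_rows([
  {"wx": 0,"wy": 0,"wz": 0,"x": 0,"y": 0,"z": -1,"claw": 30},
  {"wx": 0,"wy": 0,"wz": 0,"x": 0,"y": 0,"z": -3.5,"claw": 30},
  {"wx": 0,"wy": 0,"wz": 0,"x": 0,"y": 0,"z": -6.5,"claw": 30},
  {"wx": 0,"wy": 0,"wz": 0,"x": -0.7,"y": 0.2,"z": -9.3,"claw": 30},
  {"wx": 0,"wy": 0,"wz": 0,"x": -2.5,"y": 0.7,"z": -11,"claw": 30},
  {"wx": 0,"wy": 0,"wz": 0,"x": -5.2,"y": 1.4,"z": -11.6,"claw": 30},
  {"wx": 0,"wy": 0,"wz": 0,"x": -8.2,"y": 2.2,"z": -11.6,"claw": 30},
  {"wx": 0,"wy": 0,"wz": 0,"x": -11.2,"y": 3,"z": -11.6,"claw": 30},
  {"wx": 0,"wy": 0,"wz": 0,"x": -14.2,"y": 3.8,"z": -11.6,"claw": 30},
  {"wx": 0,"wy": 0,"wz": 0,"x": -17.2,"y": 4.6,"z": -11.6,"claw": 30},
  {"wx": 0,"wy": 0,"wz": 0,"x": -20.2,"y": 5.4,"z": -11.6,"claw": 30},
  {"wx": 0,"wy": 0,"wz": 0,"x": -22.9,"y": 6.1,"z": -11.6,"claw": 30},
])

```text
t: 26.98
position: [0.6161, 0.0527, 0.1505]
ee_rot: [180.0, 0.0, 86.5]
wrist_force: [0.7, 0.9, -0.2]
finger_gap: 0.0303
```

Call:
play_rows([
  {"wx": 0,"wy": 0,"wz": 0,"x": -2.2,"y": 0.6,"z": 0,"claw": 30},
  {"wx": 0,"wy": 0,"wz": 0,"x": -3.6,"y": 1,"z": 0,"claw": 30},
  {"wx": 0,"wy": 0,"wz": 0,"x": -4.15,"y": 1.1,"z": 0,"claw": 30},
  {"wx": 0,"wy": 0,"wz": 0,"x": -4.15,"y": 1.1,"z": 1,"claw": 30},
  {"wx": 0,"wy": 0,"wz": 0,"x": -4.15,"y": 1.1,"z": 3.5,"claw": 30},
  {"wx": 0,"wy": 0,"wz": 0,"x": -4.15,"y": 1.1,"z": 6,"claw": 30},
  {"wx": 0,"wy": 0,"wz": 0,"x": -4.15,"y": 1.1,"z": 7.5,"claw": 30},
  {"wx": 0,"wy": 0,"wz": 0,"x": -4.15,"y": 1.1,"z": 8.2,"claw": 30},
  {"wx": 0,"wy": 0,"wz": 0,"x": -4.15,"y": 1.1,"z": 8.2,"claw": 30},
  {"wx": 0,"wy": 0,"wz": 0,"x": -4.15,"y": 1.1,"z": 8.2,"claw": 30},
])

```text
t: 27.82
position: [0.6245, 0.0144, 0.0679]
ee_rot: [-180.0, -0.0, 86.6]
wrist_force: [0.9, -0.6, -0.8]
finger_gap: 0.0303
```

Run:
```python
from workcell import *; from h import *
d=snapshot("scene"); d2=snapshot("top")
s=sense();print(s["t"],s["position"],s["ee_rot"],s["joint_pos"],s["finger_gap"],s["wrist_force"])
c=after([.569,.2878,.0337,86.5],-22.9,6.1,-11.6,0);c=after(c,-4.15,1.1,8.2,0);print(c)
x=d["pixels"][170:270,240:360]; cv2.imwrite("pics/s19.png",cv2.resize(np.clip(x[:,:,::-1]*1.6,0,255).astype(np.uint8),None,fx=5.5,fy=5.5))
x=d2["pixels"][120:240,260:380]; cv2.imwrite("pics/t19.png",cv2.resize(np.clip(x[:,:,::-1]*1.6,0,255).astype(np.uint8),None,fx=4.5,fy=4.5))
```

```text
27.9167 [0.62535314 0.01371762 0.06903967] [ 1.79893811e+02 -3.30769791e-02  8.65469844e+01] [-12.86678847  33.669028     9.94662795  99.75807272  -7.53483047
  47.10966409  87.11734296] 0.030412193961721547 [ 0.21806381 -0.55587025 -1.19375777]
[np.float64(0.6243520755421956), np.float64(0.013409042180375287), 0.06770000000000001, 86.5]
```

View pics/s19.png

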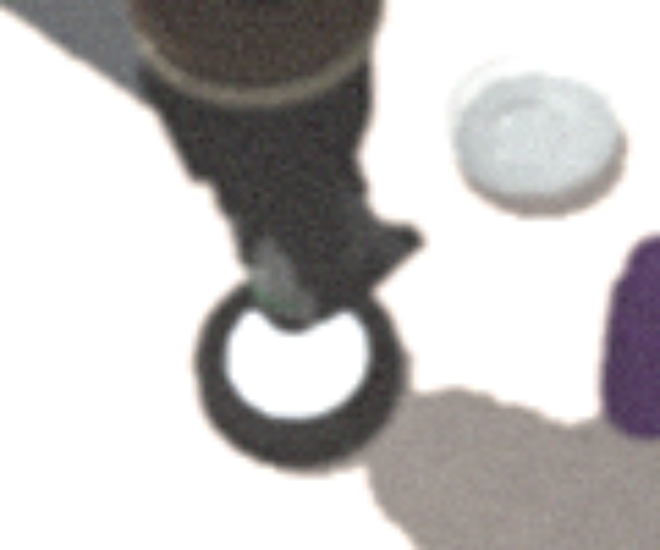

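View pics/t19.png

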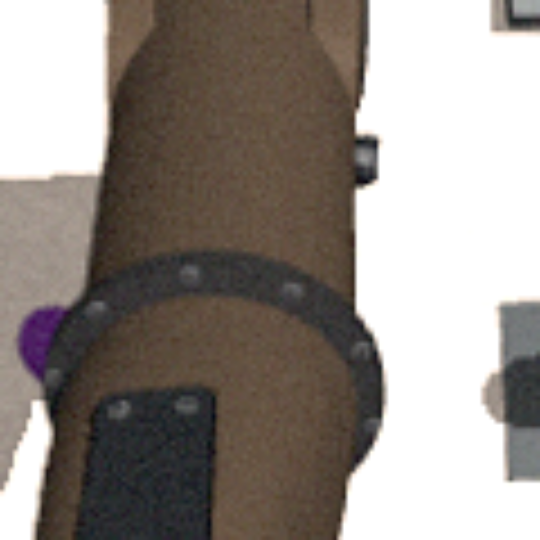

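Call:
play_rows([
  {"wx": 0,"wy": 0,"wz": 0,"x": 0,"y": 0,"z": 1,"claw": 30},
  {"wx": 0,"wy": 0,"wz": 0,"x": 0,"y": 0,"z": 2.2,"claw": 30},
  {"wx": 0,"wy": 0,"wz": 0,"x": 0,"y": 0,"z": 3.2,"claw": 30},
  {"wx": 0,"wy": 0,"wz": 0,"x": 0,"y": 0,"z": 3.6,"claw": 30},
  {"wx": 0,"wy": 0,"wz": 0,"x": 0,"y": 0,"z": 3.8,"claw": 30},
  {"wx": 0,"wy": 0,"wz": 0,"x": 0,"y": 0,"z": 4,"claw": 30},
  {"wx": 0,"wy": 0,"wz": 0,"x": 0,"y": 0,"z": 4.1,"claw": 30},
  {"wx": 0,"wy": 0,"wz": 0,"x": 0,"y": 0,"z": 4.15,"claw": 30},
  {"wx": 0,"wy": 0,"wz": 0,"x": 0,"y": 0,"z": 4.2,"claw": 30},
  {"wx": 0,"wy": 0,"wz": 0,"x": 0,"y": 0,"z": 4.25,"claw": 30},
  {"wx": 0,"wy": 0,"wz": 0,"x": 0,"y": 0,"z": 4.25,"claw": 30},
])

```text
t: 28.83
position: [0.6248, 0.013, 0.0261]
ee_rot: [180.0, -0.0, 86.5]
wrist_force: [-2.2, -0.5, 3.7]
finger_gap: 0.0305
```

Call:
play_rows([
  {"wx": 0,"wy": 0,"wz": 0,"x": 0,"y": 0,"z": 0,"claw": 40},
  {"wx": 0,"wy": 0,"wz": 0,"x": 0,"y": 0,"z": 0,"claw": 50},
  {"wx": 0,"wy": 0,"wz": 0,"x": 0,"y": 0,"z": 0,"claw": 60},
  {"wx": 0,"wy": 0,"wz": 0,"x": 0,"y": 0,"z": 0,"claw": 65},
  {"wx": 0,"wy": 0,"wz": 0,"x": 0,"y": 0,"z": -1,"claw": 65},
  {"wx": 0,"wy": 0,"wz": 0,"x": 0,"y": 0,"z": -3,"claw": 65},
  {"wx": 0,"wy": 0,"wz": 0,"x": 0,"y": 0,"z": -6,"claw": 65},
  {"wx": 0,"wy": 0,"wz": 0,"x": 0,"y": 0,"z": -9,"claw": 70},
  {"wx": 0,"wy": 0,"wz": 4,"x": -1,"y": 0,"z": -12,"claw": 75},
  {"wx": 0,"wy": 0,"wz": 10,"x": -4,"y": -0.5,"z": -14,"claw": 75},
  {"wx": 0,"wy": 0,"wz": 16,"x": -7,"y": -1.5,"z": -15,"claw": 75},
  {"wx": 0,"wy": 0,"wz": 22,"x": -10,"y": -3,"z": -16,"claw": 75},
])

```text
t: 29.83
position: [0.5893, -0.0859, 0.1877]
ee_rot: [179.8, -0.1, 64.3]
wrist_force: [0.5, -0.9, 0.1]
finger_gap: 0.0638
```

Run:
```python
from workcell import *; from h import *
d=snapshot("scene"); d2=snapshot("top")
s=sense();print(s["t"],s["position"],s["ee_rot"],s["joint_pos"],s["finger_gap"])
c=after([.6244,.0134,.0677,86.5],0,0,4.25,0);c=after(c,-10,-3,-16,22);print(c,shift_from(c,(.516,-.1795,.185),0))
x=d["pixels"][100:270,190:360]; cv2.imwrite("pics/s20.png",cv2.resize(np.clip(x[:,:,::-1]*1.4,0,255).astype(np.uint8),None,fx=3.5,fy=3.5))
x=d2["pixels"][130:240,280:480]; cv2.imwrite("pics/t20.png",cv2.resize(np.clip(x[:,:,::-1]*1.4,0,255).astype(np.uint8),None,fx=4,fy=4))
```

```text
29.9333 [ 0.58680087 -0.09206471  0.18846724] [1.79786191e+02 9.40198350e-02 6.37933531e+01] [-9.60042557 23.79002324 18.57648572 98.21329579 -8.41938098 59.2078119
 75.59802432] 0.0636510653518314
[np.float64(0.5883511020938582), np.float64(-0.084582023656141), 0.1852, 64.5] ([np.float64(-11.68), np.float64(-2.44), np.float64(0.02)], 64.5)
```

View pics/s20.png

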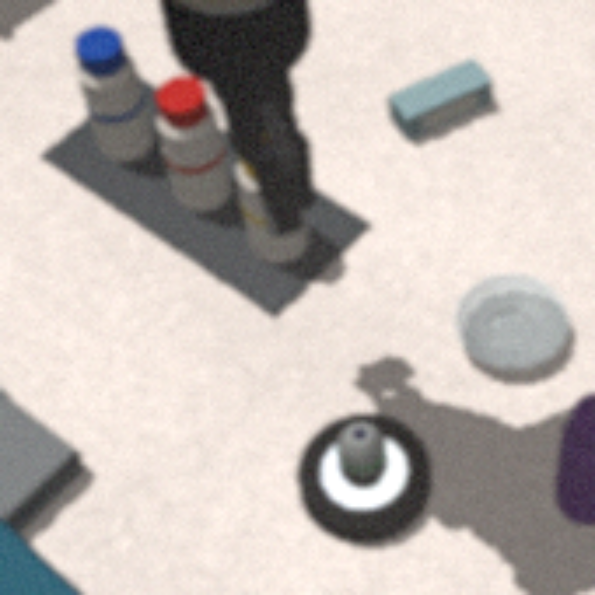

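View pics/t20.png

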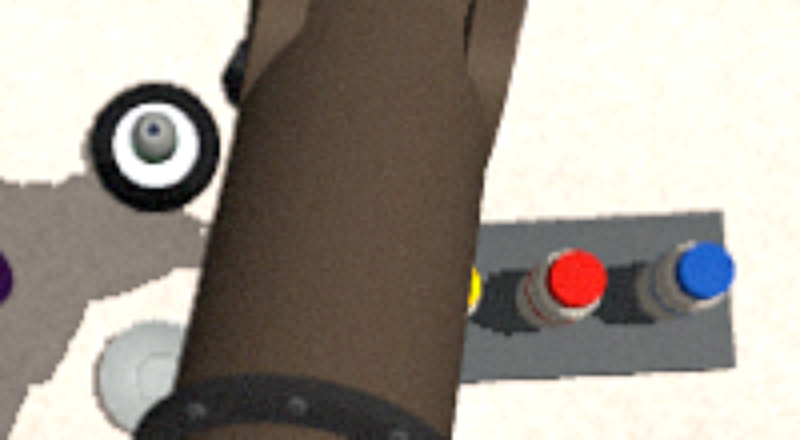

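Call:
play_rows([
  {"wx": 0,"wy": 0,"wz": 6,"x": -2.5,"y": -0.5,"z": 0,"claw": 75},
  {"wx": 0,"wy": 0,"wz": 12,"x": -4.5,"y": -1,"z": 0,"claw": 75},
  {"wx": 0,"wy": 0,"wz": 18,"x": -6,"y": -1.3,"z": 0,"claw": 75},
  {"wx": 0,"wy": 0,"wz": 24,"x": -7.5,"y": -1.6,"z": 0,"claw": 75},
  {"wx": 0,"wy": 0,"wz": 30.5,"x": -9,"y": -1.9,"z": 0,"claw": 75},
  {"wx": 0,"wy": 0,"wz": 37,"x": -10,"y": -2.1,"z": 0,"claw": 75},
  {"wx": 0,"wy": 0,"wz": 44,"x": -11,"y": -2.3,"z": 0,"claw": 75},
  {"wx": 0,"wy": 0,"wz": 51,"x": -11.5,"y": -2.4,"z": 0,"claw": 75},
  {"wx": 0,"wy": 0,"wz": 57.5,"x": -11.5,"y": -2.4,"z": 0,"claw": 75},
  {"wx": 0,"wy": 0,"wz": 62,"x": -11.5,"y": -2.4,"z": 0,"claw": 75},
  {"wx": 0,"wy": 0,"wz": 64.5,"x": -11.5,"y": -2.4,"z": 1,"claw": 75},
  {"wx": 0,"wy": 0,"wz": 64.5,"x": -11.5,"y": -2.4,"z": 3,"claw": 75},
])

```text
t: 30.93
position: [0.5191, -0.1786, 0.1574]
ee_rot: [180.0, -0.3, -0.1]
wrist_force: [0.2, 1.1, -0.6]
finger_gap: 0.0641
```

Run:
```python
from workcell import *; from h import *
d=snapshot("scene"); d2=snapshot("top")
s=sense();print(s["t"],s["position"],s["ee_rot"],s["joint_pos"],s["finger_gap"])
c=after([.58835,-.0846,.1852,64.5],-11.5,-2.4,3,64.5);print(c,shift_from(c,(.5175,-.1785,.085),0))
for st,ce in blobs(d,"yellow",40)[1]: print(ce,ray(d,ce,.112)[:2])
x=d["pixels"][50:220,170:340]; cv2.imwrite("pics/s21.png",cv2.resize(np.clip(x[:,:,::-1]*1.4,0,255).astype(np.uint8),None,fx=3.5,fy=3.5))
```

```text
31.0333 [ 0.51596158 -0.17726205  0.15374397] [-1.79928618e+02  2.04285871e-01  8.44707750e-02] [-11.70123442  23.57427525  34.15600578 107.85649687 -16.18878723
  53.62478425  30.07774564] 0.06384614740485084
[np.float64(0.5171791770426495), np.float64(-0.17806504137683488), 0.1552, 0.0] ([np.float64(0.03), np.float64(0.04), np.float64(7.02)], 0.0)
[264.8, 142.4] [ 0.52205436 -0.17336924]
[424.4, 311.7] [0.61639382 0.34708917]
```

View pics/s21.png

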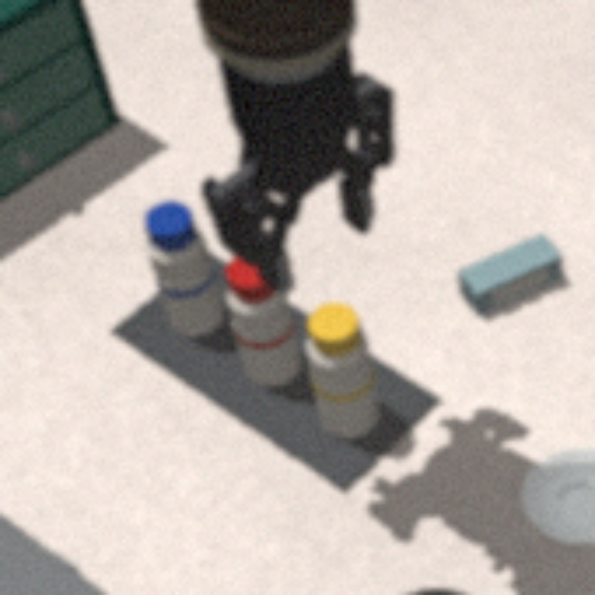

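Call:
play_rows([
  {"wx": 0,"wy": 0,"wz": 0,"x": 0,"y": 0,"z": 1.5,"claw": 75},
  {"wx": 0,"wy": 0,"wz": 0,"x": 0,"y": 0,"z": 3.5,"claw": 75},
  {"wx": 0,"wy": 0,"wz": 0,"x": 0,"y": 0,"z": 5.5,"claw": 75},
  {"wx": 0,"wy": 0,"wz": 0,"x": 0,"y": 0,"z": 6.7,"claw": 75},
  {"wx": 0,"wy": 0,"wz": 0,"x": 0,"y": 0,"z": 7,"claw": 75},
  {"wx": 0,"wy": 0,"wz": 0,"x": 0,"y": 0,"z": 7,"claw": 75},
  {"wx": 0,"wy": 0,"wz": 0,"x": 0,"y": 0,"z": 7,"claw": 50},
  {"wx": 0,"wy": 0,"wz": 0,"x": 0,"y": 0,"z": 7,"claw": 35},
  {"wx": 0,"wy": 0,"wz": 0,"x": 0,"y": 0,"z": 7,"claw": 35},
  {"wx": 0,"wy": 0,"wz": 0,"x": 0,"y": 0,"z": 7,"claw": 35},
  {"wx": 0,"wy": 0,"wz": 0,"x": 0,"y": 0,"z": 7,"claw": 35},
], squeeze=40)

```text
t: 31.95
position: [0.5183, -0.1787, 0.0869]
ee_rot: [180.0, -0.1, 0.0]
wrist_force: [-0.3, 0.2, 5.6]
finger_gap: 0.0341
```

Call:
play_rows([
  {"wx": 0,"wy": 0,"wz": 0,"x": 0,"y": 0,"z": -0.5,"claw": 35},
  {"wx": 0,"wy": 0,"wz": 0,"x": 0,"y": 0,"z": -2,"claw": 35},
  {"wx": 0,"wy": 0,"wz": 0,"x": 0,"y": 0,"z": -4.5,"claw": 35},
  {"wx": 0,"wy": 0,"wz": 0,"x": 0,"y": 0,"z": -7.5,"claw": 35},
  {"wx": 0,"wy": 0,"wz": 0,"x": 0,"y": -0.5,"z": -10.3,"claw": 35},
  {"wx": 0,"wy": 0,"wz": 0,"x": 0,"y": -1.5,"z": -12.5,"claw": 35},
  {"wx": 0,"wy": 0,"wz": 0,"x": 0.1,"y": -3.2,"z": -13.5,"claw": 35},
  {"wx": 0,"wy": 0,"wz": 0,"x": 0.4,"y": -5.8,"z": -13.5,"claw": 35},
  {"wx": 0,"wy": 0,"wz": 0,"x": 0.8,"y": -8.8,"z": -13.5,"claw": 35},
  {"wx": 0,"wy": 0,"wz": 0,"x": 1.2,"y": -12,"z": -13.5,"claw": 35},
  {"wx": 0,"wy": 0,"wz": 0,"x": 1.6,"y": -15.2,"z": -13.5,"claw": 35},
  {"wx": 0,"wy": 0,"wz": 0,"x": 2,"y": -18.4,"z": -13.5,"claw": 35},
])

```text
t: 32.95
position: [0.5371, 0.0069, 0.2213]
ee_rot: [-180.0, -0.0, -0.0]
wrist_force: [1.0, 0.4, -1.3]
finger_gap: 0.0341
```

Call:
play_rows([
  {"wx": 0,"wy": 0,"wz": 0,"x": 0.4,"y": -3.2,"z": 0,"claw": 35},
  {"wx": 0,"wy": 0,"wz": 0,"x": 0.7,"y": -6.4,"z": 0,"claw": 35},
  {"wx": 0,"wy": 0,"wz": 0,"x": 1,"y": -9.6,"z": 0,"claw": 35},
  {"wx": 0,"wy": 0,"wz": 0,"x": 1.4,"y": -12.8,"z": 0,"claw": 35},
  {"wx": 0,"wy": 0,"wz": 0,"x": 1.8,"y": -16,"z": 0,"claw": 35},
  {"wx": 0,"wy": 0,"wz": 0,"x": 2.1,"y": -19.2,"z": 0,"claw": 35},
  {"wx": 0,"wy": 0,"wz": 0,"x": 2.4,"y": -22.4,"z": 0,"claw": 35},
  {"wx": 0,"wy": 0,"wz": 0,"x": 2.8,"y": -25.6,"z": 0,"claw": 35},
  {"wx": 0,"wy": 0,"wz": 0,"x": 3.1,"y": -28.6,"z": 0,"claw": 35},
  {"wx": 0,"wy": 0,"wz": 0,"x": 3.4,"y": -31.2,"z": 0,"claw": 35},
  {"wx": 0,"wy": 0,"wz": 0,"x": 3.6,"y": -33,"z": 0,"claw": 35},
  {"wx": 0,"wy": 0,"wz": 0,"x": 3.6,"y": -33.85,"z": 0,"claw": 35},
])

```text
t: 33.95
position: [0.5724, 0.3476, 0.2205]
ee_rot: [-180.0, 0.0, 0.2]
wrist_force: [-0.5, 0.5, -1.9]
finger_gap: 0.034
```

Run:
```python
from workcell import *; from h import *
d=snapshot("scene")
s=sense();print(s["t"],s["position"],s["ee_rot"],s["joint_pos"],s["finger_gap"],s["wrist_force"])
c=after([.5172,-.1781,.0852,0],2,-18.4,-13.5,0);c=after(c,3.6,-33.85,0,0);print(c,shift_from(c,(.573,.3444,.0945),0))
x=d["pixels"][150:340,320:510]; cv2.imwrite("pics/s22.png",cv2.resize(np.clip(x[:,:,::-1]*1.4,0,255).astype(np.uint8),None,fx=3,fy=3))
```

```text
34.0 [0.57226724 0.34783482 0.22035035] [-1.79944368e+02  1.92858951e-02  2.34704298e-01] [-53.46578142  30.63888087  28.27734594  84.72250525 -15.11101003
  68.41827039 -22.72479605] 0.033763143149855394 [-0.59188935  1.31893328 -1.67567692]
[np.float64(0.5732), np.float64(0.34440000000000004), 0.2202, 0] ([np.float64(-0.02), np.float64(0.0), np.float64(12.57)], 0)
```

View pics/s22.png

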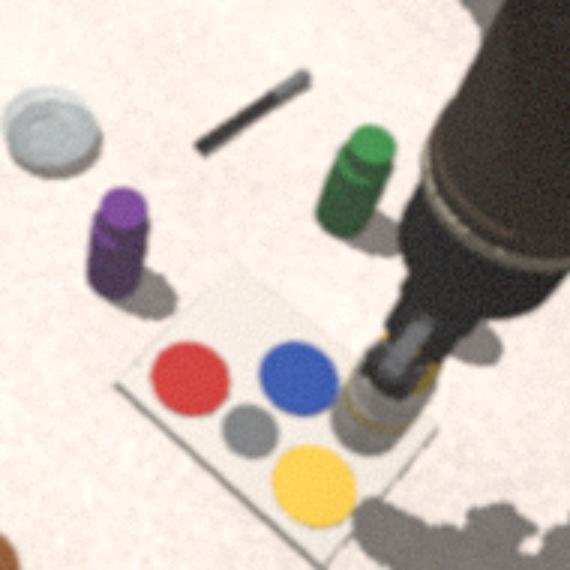

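Call:
play_rows([
  {"wx": 0,"wy": 0,"wz": 0,"x": 0,"y": 0,"z": 1,"claw": 35},
  {"wx": 0,"wy": 0,"wz": 0,"x": 0,"y": 0,"z": 3.5,"claw": 35},
  {"wx": 0,"wy": 0,"wz": 0,"x": 0,"y": 0,"z": 6.2,"claw": 35},
  {"wx": 0,"wy": 0,"wz": 0,"x": 0,"y": 0,"z": 8.9,"claw": 35},
  {"wx": 0,"wy": 0,"wz": 0,"x": 0,"y": 0,"z": 10.7,"claw": 35},
  {"wx": 0,"wy": 0,"wz": 0,"x": 0,"y": 0,"z": 11.6,"claw": 35},
  {"wx": 0,"wy": 0,"wz": 0,"x": 0,"y": 0,"z": 12,"claw": 35},
  {"wx": 0,"wy": 0,"wz": 0,"x": 0,"y": 0,"z": 12.3,"claw": 35},
  {"wx": 0,"wy": 0,"wz": 0,"x": 0,"y": 0,"z": 12.5,"claw": 35},
  {"wx": 0,"wy": 0,"wz": 0,"x": 0,"y": 0,"z": 12.6,"claw": 35},
  {"wx": 0,"wy": 0,"wz": 0,"x": 0,"y": 0,"z": 12.7,"claw": 35},
  {"wx": 0,"wy": 0,"wz": 0,"x": 0,"y": 0,"z": 12.7,"claw": 35},
])

```text
t: 35.0
position: [0.5735, 0.3442, 0.094]
ee_rot: [-180.0, -0.0, 0.0]
wrist_force: [0.3, 0.1, -0.8]
finger_gap: 0.0342
```

Call:
play_rows([
  {"wx": 0,"wy": 0,"wz": 0,"x": 0,"y": 0,"z": 0.1,"claw": 35},
  {"wx": 0,"wy": 0,"wz": 0,"x": 0,"y": 0,"z": 0.15,"claw": 35},
  {"wx": 0,"wy": 0,"wz": 0,"x": 0,"y": 0,"z": 0.15,"claw": 35},
])

```text
t: 35.25
position: [0.5739, 0.3445, 0.0939]
ee_rot: [-179.9, -0.1, 0.0]
wrist_force: [-2.8, -1.9, 11.3]
finger_gap: 0.0341
```

Contact on the seat. Release and go up, back towards the red bottle.

Call:
play_rows([
  {"wx": 0,"wy": 0,"wz": 0,"x": 0,"y": 0,"z": 0,"claw": 40},
  {"wx": 0,"wy": 0,"wz": 0,"x": 0,"y": 0,"z": 0,"claw": 55},
  {"wx": 0,"wy": 0,"wz": 0,"x": 0,"y": 0,"z": 0,"claw": 70},
  {"wx": 0,"wy": 0,"wz": 0,"x": 0,"y": 0,"z": 0,"claw": 75},
  {"wx": 0,"wy": 0,"wz": 0,"x": 0,"y": 0,"z": -1,"claw": 75},
  {"wx": 0,"wy": 0,"wz": 0,"x": 0,"y": 0,"z": -3,"claw": 75},
  {"wx": 0,"wy": 0,"wz": 0,"x": 0,"y": 0,"z": -6,"claw": 75},
  {"wx": 0,"wy": 0,"wz": 0,"x": 0,"y": 0,"z": -9,"claw": 75},
  {"wx": 0,"wy": 0,"wz": 0,"x": 0,"y": 1,"z": -10.2,"claw": 75},
  {"wx": 0,"wy": 0,"wz": 0,"x": 0,"y": 3.5,"z": -10.2,"claw": 75},
  {"wx": 0,"wy": 0,"wz": 0,"x": -0.3,"y": 7,"z": -10.2,"claw": 75},
  {"wx": 0,"wy": 0,"wz": 0,"x": -0.6,"y": 11,"z": -10.2,"claw": 75},
])

```text
t: 36.25
position: [0.5669, 0.2344, 0.1943]
ee_rot: [-180.0, -0.0, 0.2]
wrist_force: [0.6, -1.5, -0.5]
finger_gap: 0.0645
```

Run:
```python
from workcell import *; from h import *
d=snapshot("scene"); d2=snapshot("top")
s=sense();print(s["t"],s["position"],s["ee_rot"],s["joint_pos"])
c=after([.5732,.3444,.2202,0],0,0,12.7,0);c=after(c,0,0,.15,0);c=after(c,-.6,11,-10.2,0);print(c,shift_from(c,(.5217,-.2575,c[2]),0))
for n,dd in (("s",d),("t",d2)):
  for k in ("yellow","red"):
    for st,ce in blobs(dd,k,40)[1]: print(n,k,st,ce,ray(dd,ce,.119 if k=="yellow" else .112)[:2])
x=d["pixels"][150:340,320:510]; cv2.imwrite("pics/s23.png",cv2.resize(np.clip(x[:,:,::-1]*1.4,0,255).astype(np.uint8),None,fx=3,fy=3))
```

```text
36.35 [0.56791578 0.22503804 0.19507992] [ 1.79812942e+02 -4.67657566e-02 -5.47151120e-01] [-46.89265624  26.27683126  29.3545333   95.71231013 -14.04260538
  61.75733118 -13.92280467]
[np.float64(0.5672), np.float64(0.2344), 0.19369999999999998, 0] ([np.float64(-4.55), np.float64(49.19), np.float64(-0.0)], 0)
s yellow [428, 287, 17, 18, 196] [436.4, 294.9] [0.57726264 0.34657067]
s yellow [412, 301, 24, 24, 73] [420.1, 316.6] [0.63208111 0.3463192 ]
s red [235, 123, 13, 13, 126] [241.4, 128.2] [ 0.52790856 -0.24998589]
s red [371, 265, 25, 23, 446] [383.1, 275.9] [0.61004382 0.24702109]
t red [230, 178, 20, 20, 328] [239.6, 187.4] [0.55000741 0.21125175]
t red [417, 192, 15, 15, 163] [424.0, 199.4] [ 0.52089885 -0.25598753]
```

View pics/s23.png

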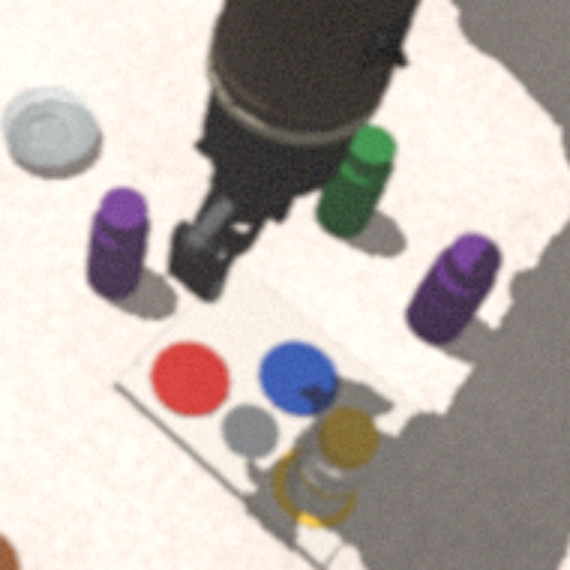

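Call:
play_rows([
  {"wx": 0,"wy": 0,"wz": 0,"x": -0.4,"y": 4,"z": 0,"claw": 75},
  {"wx": 0,"wy": 0,"wz": 0,"x": -0.8,"y": 8,"z": 0,"claw": 75},
  {"wx": 0,"wy": 0,"wz": 0,"x": -1.2,"y": 12,"z": 0,"claw": 75},
  {"wx": 0,"wy": 0,"wz": 0,"x": -1.6,"y": 16,"z": 0,"claw": 75},
  {"wx": 0,"wy": 0,"wz": 0,"x": -2,"y": 20,"z": 0,"claw": 75},
  {"wx": 0,"wy": 0,"wz": 0,"x": -2.4,"y": 24,"z": 0,"claw": 75},
  {"wx": 0,"wy": 0,"wz": 0,"x": -2.8,"y": 28,"z": 0,"claw": 75},
  {"wx": 0,"wy": 0,"wz": 0,"x": -3.2,"y": 32,"z": 0,"claw": 75},
  {"wx": 0,"wy": 0,"wz": 0,"x": -3.6,"y": 36,"z": 0,"claw": 75},
  {"wx": 0,"wy": 0,"wz": 0,"x": -4,"y": 40,"z": 0,"claw": 75},
  {"wx": 0,"wy": 0,"wz": 0,"x": -4.3,"y": 44,"z": 0,"claw": 75},
  {"wx": 0,"wy": 0,"wz": 0,"x": -4.6,"y": 47.5,"z": 0,"claw": 75},
])

```text
t: 37.35
position: [0.5203, -0.244, 0.1945]
ee_rot: [180.0, -0.0, -0.1]
wrist_force: [0.8, 0.5, 0.8]
finger_gap: 0.0642
```

Call:
play_rows([
  {"wx": 0,"wy": 0,"wz": 0,"x": 0,"y": 1.3,"z": 0,"claw": 75},
  {"wx": 0,"wy": 0,"wz": 0,"x": 0,"y": 1.6,"z": 0,"claw": 75},
  {"wx": 0,"wy": 0,"wz": 0,"x": 0,"y": 1.6,"z": 0,"claw": 75},
  {"wx": 0,"wy": 0,"wz": 0,"x": 0,"y": 1.6,"z": 1,"claw": 75},
  {"wx": 0,"wy": 0,"wz": 0,"x": 0,"y": 1.6,"z": 3,"claw": 75},
  {"wx": 0,"wy": 0,"wz": 0,"x": 0,"y": 1.6,"z": 5,"claw": 75},
  {"wx": 0,"wy": 0,"wz": 0,"x": 0,"y": 1.6,"z": 7,"claw": 75},
  {"wx": 0,"wy": 0,"wz": 0,"x": 0,"y": 1.6,"z": 9,"claw": 75},
  {"wx": 0,"wy": 0,"wz": 0,"x": 0,"y": 1.6,"z": 10.3,"claw": 75},
  {"wx": 0,"wy": 0,"wz": 0,"x": 0,"y": 1.6,"z": 10.8,"claw": 75},
  {"wx": 0,"wy": 0,"wz": 0,"x": 0,"y": 1.6,"z": 10.8,"claw": 75},
  {"wx": 0,"wy": 0,"wz": 0,"x": 0,"y": 1.6,"z": 10.8,"claw": 75},
])

```text
t: 38.35
position: [0.5217, -0.2559, 0.086]
ee_rot: [-180.0, 0.0, 0.1]
wrist_force: [-0.1, -0.4, 0.9]
finger_gap: 0.0634
```

Run:
```python
from workcell import *; from h import *
d=snapshot("scene")
s=sense();print(s["t"],s["position"],s["ee_rot"],s["joint_pos"],s["wrist_force"])
x=d["pixels"][50:220,170:340]; cv2.imwrite("pics/s24.png",cv2.resize(np.clip(x[:,:,::-1]*1.4,0,255).astype(np.uint8),None,fx=3.5,fy=3.5))
```

```text
38.4 [ 0.52197122 -0.25642664  0.08653529] [ 1.79995168e+02 -5.42414009e-02  6.75353987e-02] [ -0.42598399  31.35451595  30.72212364 106.64831914 -21.11220631
  47.64040665  41.11759707] [-0.35402552  0.57483268  0.11690677]
```

View pics/s24.png

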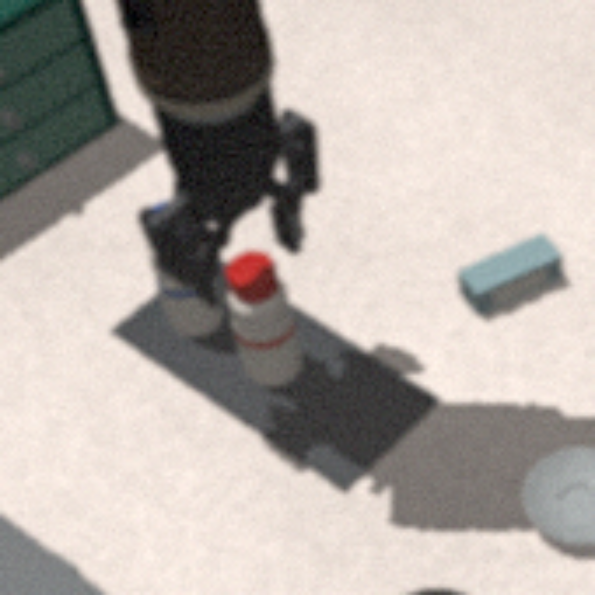

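Call:
play_rows([
  {"wx": 0,"wy": 0,"wz": 0,"x": 0,"y": 0,"z": 0,"claw": 50},
  {"wx": 0,"wy": 0,"wz": 0,"x": 0,"y": 0,"z": 0,"claw": 35},
  {"wx": 0,"wy": 0,"wz": 0,"x": 0,"y": 0,"z": 0,"claw": 35},
  {"wx": 0,"wy": 0,"wz": 0,"x": 0,"y": 0,"z": 0,"claw": 35},
  {"wx": 0,"wy": 0,"wz": 0,"x": 0,"y": 0,"z": 0,"claw": 35},
  {"wx": 0,"wy": 0,"wz": 0,"x": 0,"y": 0,"z": 0,"claw": 35},
])

```text
t: 38.9
position: [0.522, -0.2573, 0.0869]
ee_rot: [180.0, -0.1, 0.0]
wrist_force: [-1.0, 0.7, 6.0]
finger_gap: 0.0342
```

Call:
play_rows([
  {"wx": 0,"wy": 0,"wz": 0,"x": 0,"y": 0,"z": -0.5,"claw": 35},
  {"wx": 0,"wy": 0,"wz": 0,"x": 0,"y": 0,"z": -2,"claw": 35},
  {"wx": 0,"wy": 0,"wz": 0,"x": 0,"y": 0,"z": -4.5,"claw": 35},
  {"wx": 0,"wy": 0,"wz": 0,"x": 0,"y": 0,"z": -7.5,"claw": 35},
  {"wx": 0,"wy": 0,"wz": 0,"x": 0,"y": -0.5,"z": -10.3,"claw": 35},
  {"wx": 0,"wy": 0,"wz": 0,"x": 0,"y": -1.5,"z": -12.5,"claw": 35},
  {"wx": 0,"wy": 0,"wz": 0,"x": 0.1,"y": -3.2,"z": -13.5,"claw": 35},
  {"wx": 0,"wy": 0,"wz": 0,"x": 0.4,"y": -5.8,"z": -13.5,"claw": 35},
  {"wx": 0,"wy": 0,"wz": 0,"x": 0.7,"y": -8.8,"z": -13.5,"claw": 35},
  {"wx": 0,"wy": 0,"wz": 0,"x": 1,"y": -12,"z": -13.5,"claw": 35},
  {"wx": 0,"wy": 0,"wz": 0,"x": 1.3,"y": -15.2,"z": -13.5,"claw": 35},
  {"wx": 0,"wy": 0,"wz": 0,"x": 1.6,"y": -18.4,"z": -13.5,"claw": 35},
])

```text
t: 39.9
position: [0.5369, -0.0716, 0.2213]
ee_rot: [-180.0, -0.0, -0.0]
wrist_force: [0.3, 0.2, -1.4]
finger_gap: 0.034
```

Run:
```python
from h import *
c=after([.5212,-.2566,.0857,0],1.6,-18.4,-13.5,0); print(c,shift_from(c,(.566,.2308,.0945),0))
```

```text
[np.float64(0.5372), np.float64(-0.0726), 0.2207, 0] ([np.float64(2.88), np.float64(-30.34), np.float64(12.62)], 0)
```

Call:
play_rows([
  {"wx": 0,"wy": 0,"wz": 0,"x": 0.3,"y": -3.2,"z": 0,"claw": 35},
  {"wx": 0,"wy": 0,"wz": 0,"x": 0.6,"y": -6.4,"z": 0,"claw": 35},
  {"wx": 0,"wy": 0,"wz": 0,"x": 0.9,"y": -9.6,"z": 0,"claw": 35},
  {"wx": 0,"wy": 0,"wz": 0,"x": 1.2,"y": -12.8,"z": 0,"claw": 35},
  {"wx": 0,"wy": 0,"wz": 0,"x": 1.5,"y": -16,"z": 0,"claw": 35},
  {"wx": 0,"wy": 0,"wz": 0,"x": 1.8,"y": -19.2,"z": 0,"claw": 35},
  {"wx": 0,"wy": 0,"wz": 0,"x": 2.1,"y": -22.4,"z": 0,"claw": 35},
  {"wx": 0,"wy": 0,"wz": 0,"x": 2.4,"y": -25.4,"z": 0,"claw": 35},
  {"wx": 0,"wy": 0,"wz": 0,"x": 2.7,"y": -28,"z": 0,"claw": 35},
  {"wx": 0,"wy": 0,"wz": 0,"x": 2.85,"y": -29.7,"z": 0,"claw": 35},
  {"wx": 0,"wy": 0,"wz": 0,"x": 2.9,"y": -30.35,"z": 0,"claw": 35},
  {"wx": 0,"wy": 0,"wz": 0,"x": 2.9,"y": -30.35,"z": 0,"claw": 35},
])

```text
t: 40.9
position: [0.5659, 0.2316, 0.2207]
ee_rot: [180.0, 0.0, 0.1]
wrist_force: [0.7, -0.6, -1.7]
finger_gap: 0.0344
```

Call:
play_rows([
  {"wx": 0,"wy": 0,"wz": 0,"x": 0,"y": 0,"z": 1,"claw": 35},
  {"wx": 0,"wy": 0,"wz": 0,"x": 0,"y": 0,"z": 3.5,"claw": 35},
  {"wx": 0,"wy": 0,"wz": 0,"x": 0,"y": 0,"z": 6.2,"claw": 35},
  {"wx": 0,"wy": 0,"wz": 0,"x": 0,"y": 0,"z": 8.9,"claw": 35},
  {"wx": 0,"wy": 0,"wz": 0,"x": 0,"y": 0,"z": 10.7,"claw": 35},
  {"wx": 0,"wy": 0,"wz": 0,"x": 0,"y": 0,"z": 11.6,"claw": 35},
  {"wx": 0,"wy": 0,"wz": 0,"x": 0,"y": 0,"z": 12,"claw": 35},
  {"wx": 0,"wy": 0,"wz": 0,"x": 0,"y": 0,"z": 12.3,"claw": 35},
  {"wx": 0,"wy": 0,"wz": 0,"x": 0,"y": 0,"z": 12.5,"claw": 35},
  {"wx": 0,"wy": 0,"wz": 0,"x": 0,"y": 0,"z": 12.6,"claw": 35},
  {"wx": 0,"wy": 0,"wz": 0,"x": 0,"y": 0,"z": 12.7,"claw": 35},
  {"wx": 0,"wy": 0,"wz": 0,"x": 0,"y": 0,"z": 12.7,"claw": 35},
])

```text
t: 41.9
position: [0.5666, 0.2307, 0.0945]
ee_rot: [-180.0, -0.1, 0.0]
wrist_force: [0.7, 1.2, -1.3]
finger_gap: 0.0344
```

Call:
play_rows([
  {"wx": 0,"wy": 0,"wz": 0,"x": 0,"y": 0,"z": 0.1,"claw": 35},
  {"wx": 0,"wy": 0,"wz": 0,"x": 0,"y": 0,"z": 0.15,"claw": 35},
  {"wx": 0,"wy": 0,"wz": 0,"x": 0,"y": 0,"z": 0.15,"claw": 35},
])

```text
t: 42.15
position: [0.5672, 0.2309, 0.0939]
ee_rot: [-179.9, -0.1, 0.0]
wrist_force: [-0.5, -0.2, 8.2]
finger_gap: 0.034
```

Contact at the expected height. Release, rise, go to the blue bottle.

Call:
play_rows([
  {"wx": 0,"wy": 0,"wz": 0,"x": 0,"y": 0,"z": 0,"claw": 40},
  {"wx": 0,"wy": 0,"wz": 0,"x": 0,"y": 0,"z": 0,"claw": 55},
  {"wx": 0,"wy": 0,"wz": 0,"x": 0,"y": 0,"z": 0,"claw": 70},
  {"wx": 0,"wy": 0,"wz": 0,"x": 0,"y": 0,"z": 0,"claw": 75},
  {"wx": 0,"wy": 0,"wz": 0,"x": 0,"y": 0,"z": -1,"claw": 75},
  {"wx": 0,"wy": 0,"wz": 0,"x": 0,"y": 0,"z": -3,"claw": 75},
  {"wx": 0,"wy": 0,"wz": 0,"x": 0,"y": 0,"z": -6,"claw": 75},
  {"wx": 0,"wy": 0,"wz": 0,"x": 0,"y": 0,"z": -9,"claw": 75},
  {"wx": 0,"wy": 0,"wz": 0,"x": 0,"y": 1,"z": -10.2,"claw": 75},
  {"wx": 0,"wy": 0,"wz": 0,"x": 0,"y": 3.5,"z": -10.2,"claw": 75},
  {"wx": 0,"wy": 0,"wz": 0,"x": -0.3,"y": 7,"z": -10.2,"claw": 75},
  {"wx": 0,"wy": 0,"wz": 0,"x": -0.6,"y": 11,"z": -10.2,"claw": 75},
])

```text
t: 43.15
position: [0.5601, 0.1209, 0.1949]
ee_rot: [-180.0, -0.0, 0.2]
wrist_force: [0.1, -0.7, -0.4]
finger_gap: 0.0639
```

Run:
```python
from workcell import *; from h import *
d=snapshot("scene"); d2=snapshot("top")
c=after([.5372,-.0726,.2207,0],2.9,-30.35,12.85,0);c=after(c,-.6,11,-10.2,0);print(c,shift_from(c,(.5265,-.3376,c[2]),0))
for n,dd in (("s",d),("t",d2)):
  for k in ("red","blue"):
    for st,ce in blobs(dd,k,40)[1]: print(n,k,st,ce,ray(dd,ce,.119 if k=="red" else .112)[:2])
x=d["pixels"][150:340,320:510]; cv2.imwrite("pics/s25.png",cv2.resize(np.clip(x[:,:,::-1]*1.4,0,255).astype(np.uint8),None,fx=3,fy=3))
s=sense();print(s["t"],s["position"],s["joint_pos"])
```

```text
[np.float64(0.5602), np.float64(0.1209), 0.19419999999999998, 0] ([np.float64(-3.37), np.float64(45.85), np.float64(-0.0)], 0)
s red [382, 250, 15, 15, 99] [389.6, 256.9] [0.57191899 0.23386954]
s blue [213, 109, 11, 10, 86] [217.9, 113.1] [ 0.53214081 -0.33305473]
t blue [450, 190, 13, 15, 147] [456.1, 197.2] [ 0.5267901  -0.33756649]
43.25 [0.56009678 0.1118733  0.19549657] [-38.54874018  22.43532201  29.96971845 101.43099401 -12.57755609
  59.48769505  -4.58492733]
```

View pics/s25.png

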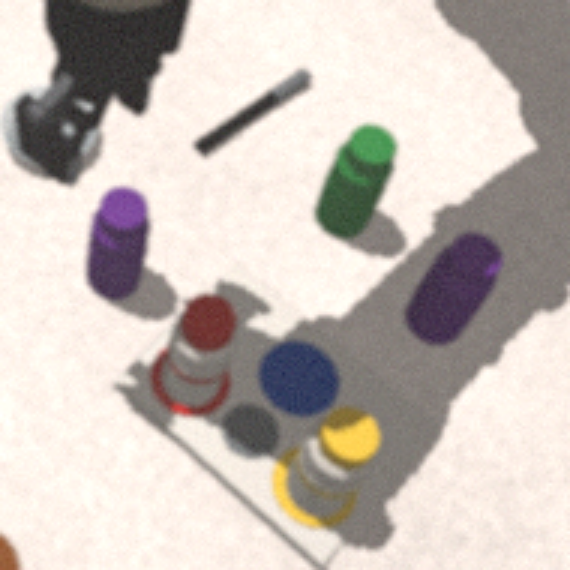

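Call:
play_rows([
  {"wx": 0,"wy": 0,"wz": 0,"x": -0.3,"y": 4,"z": 0,"claw": 75},
  {"wx": 0,"wy": 0,"wz": 0,"x": -0.6,"y": 8,"z": 0,"claw": 75},
  {"wx": 0,"wy": 0,"wz": 0,"x": -0.9,"y": 12,"z": 0,"claw": 75},
  {"wx": 0,"wy": 0,"wz": 0,"x": -1.2,"y": 16,"z": 0,"claw": 75},
  {"wx": 0,"wy": 0,"wz": 0,"x": -1.5,"y": 20,"z": 0,"claw": 75},
  {"wx": 0,"wy": 0,"wz": 0,"x": -1.8,"y": 24,"z": 0,"claw": 75},
  {"wx": 0,"wy": 0,"wz": 0,"x": -2.1,"y": 28,"z": 0,"claw": 75},
  {"wx": 0,"wy": 0,"wz": 0,"x": -2.4,"y": 32,"z": 0,"claw": 75},
  {"wx": 0,"wy": 0,"wz": 0,"x": -2.7,"y": 36,"z": 0,"claw": 75},
  {"wx": 0,"wy": 0,"wz": 0,"x": -3,"y": 40,"z": 0,"claw": 75},
  {"wx": 0,"wy": 0,"wz": 0,"x": -3.3,"y": 43,"z": 0,"claw": 75},
  {"wx": 0,"wy": 0,"wz": 0,"x": -3.4,"y": 45,"z": 0,"claw": 75},
])

```text
t: 44.25
position: [0.5243, -0.3341, 0.1949]
ee_rot: [179.9, 0.0, -0.3]
wrist_force: [-0.3, 0.4, 0.2]
finger_gap: 0.0642
```

Call:
play_rows([
  {"wx": 0,"wy": 0,"wz": 0,"x": 0,"y": 0.8,"z": 0,"claw": 75},
  {"wx": 0,"wy": 0,"wz": 0,"x": 0,"y": 0.85,"z": 0,"claw": 75},
  {"wx": 0,"wy": 0,"wz": 0,"x": 0,"y": 0.85,"z": 1,"claw": 75},
  {"wx": 0,"wy": 0,"wz": 0,"x": 0,"y": 0.85,"z": 3,"claw": 75},
  {"wx": 0,"wy": 0,"wz": 0,"x": 0,"y": 0.85,"z": 5,"claw": 75},
  {"wx": 0,"wy": 0,"wz": 0,"x": 0,"y": 0.85,"z": 7,"claw": 75},
  {"wx": 0,"wy": 0,"wz": 0,"x": 0,"y": 0.85,"z": 9,"claw": 75},
  {"wx": 0,"wy": 0,"wz": 0,"x": 0,"y": 0.85,"z": 10.3,"claw": 75},
  {"wx": 0,"wy": 0,"wz": 0,"x": 0,"y": 0.85,"z": 10.8,"claw": 75},
  {"wx": 0,"wy": 0,"wz": 0,"x": 0,"y": 0.85,"z": 10.8,"claw": 75},
  {"wx": 0,"wy": 0,"wz": 0,"x": 0,"y": 0.85,"z": 10.8,"claw": 75},
])

```text
t: 45.17
position: [0.5268, -0.3375, 0.0868]
ee_rot: [180.0, -0.0, 0.0]
wrist_force: [-0.1, 0.7, 0.7]
finger_gap: 0.0639
```

Run:
```python
from workcell import *; from h import *
d=snapshot("scene")
s=sense();print(s["t"],s["position"],s["ee_rot"],s["joint_pos"],s["wrist_force"])
x=d["pixels"][50:220,170:340]; cv2.imwrite("pics/s26.png",cv2.resize(np.clip(x[:,:,::-1]*1.4,0,255).astype(np.uint8),None,fx=3.5,fy=3.5))
```

```text
45.2167 [ 0.5270032  -0.33803564  0.08737595] [ 1.79965283e+02 -7.42088392e-02  3.00635136e-02] [  7.85137298  34.8247907   30.17537224 100.01887453 -21.70798234
  50.9500752   47.45226289] [-0.12227439  0.25478334 -0.75458338]
```

View pics/s26.png

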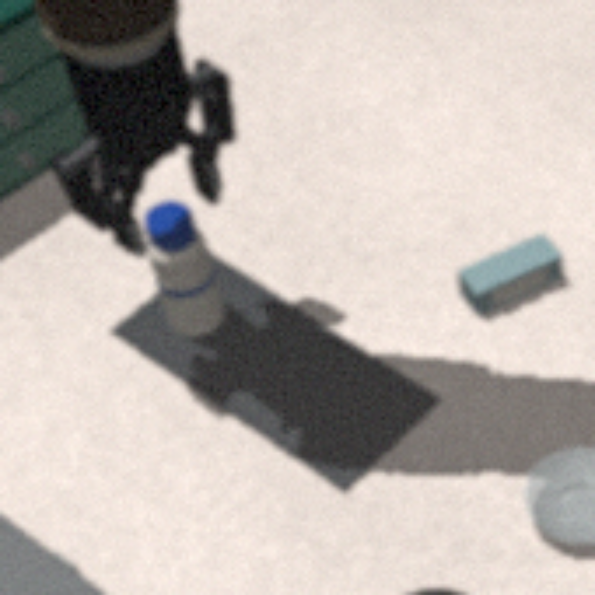

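Call:
play_rows([
  {"wx": 0,"wy": 0,"wz": 0,"x": 0,"y": 0,"z": 0,"claw": 50},
  {"wx": 0,"wy": 0,"wz": 0,"x": 0,"y": 0,"z": 0,"claw": 35},
  {"wx": 0,"wy": 0,"wz": 0,"x": 0,"y": 0,"z": 0,"claw": 35},
  {"wx": 0,"wy": 0,"wz": 0,"x": 0,"y": 0,"z": 0,"claw": 35},
  {"wx": 0,"wy": 0,"wz": 0,"x": 0,"y": 0,"z": 0,"claw": 35},
  {"wx": 0,"wy": 0,"wz": 0,"x": 0,"y": 0,"z": 0,"claw": 35},
])

```text
t: 45.72
position: [0.527, -0.3385, 0.0875]
ee_rot: [180.0, -0.1, 0.0]
wrist_force: [0.6, 0.2, 6.8]
finger_gap: 0.0344
```

Call:
play_rows([
  {"wx": 0,"wy": 0,"wz": 0,"x": 0,"y": 0,"z": -0.5,"claw": 35},
  {"wx": 0,"wy": 0,"wz": 0,"x": 0,"y": 0,"z": -2,"claw": 35},
  {"wx": 0,"wy": 0,"wz": 0,"x": 0,"y": 0,"z": -4.5,"claw": 35},
  {"wx": 0,"wy": 0,"wz": 0,"x": 0,"y": 0,"z": -7.5,"claw": 35},
  {"wx": 0,"wy": 0,"wz": 0,"x": 0,"y": -0.5,"z": -10.3,"claw": 35},
  {"wx": 0,"wy": 0,"wz": 0,"x": 0,"y": -1.5,"z": -12.5,"claw": 35},
  {"wx": 0,"wy": 0,"wz": 0,"x": -0.1,"y": -3.2,"z": -13.5,"claw": 35},
  {"wx": 0,"wy": 0,"wz": 0,"x": -0.2,"y": -5.8,"z": -13.5,"claw": 35},
  {"wx": 0,"wy": 0,"wz": 0,"x": -0.3,"y": -8.8,"z": -13.5,"claw": 35},
  {"wx": 0,"wy": 0,"wz": 0,"x": -0.4,"y": -12,"z": -13.5,"claw": 35},
  {"wx": 0,"wy": 0,"wz": 0,"x": -0.4,"y": -15.2,"z": -13.5,"claw": 35},
  {"wx": 0,"wy": 0,"wz": 0,"x": -0.5,"y": -18.4,"z": -13.5,"claw": 35},
])

```text
t: 46.72
position: [0.5208, -0.1526, 0.2216]
ee_rot: [-180.0, 0.0, -0.0]
wrist_force: [-0.3, 0.7, -1.7]
finger_gap: 0.0339
```

Call:
play_rows([
  {"wx": 0,"wy": 0,"wz": 0,"x": -0.1,"y": -3.2,"z": 0,"claw": 35},
  {"wx": 0,"wy": 0,"wz": 0,"x": -0.1,"y": -6.4,"z": 0,"claw": 35},
  {"wx": 0,"wy": 0,"wz": 0,"x": -0.2,"y": -9.6,"z": 0,"claw": 35},
  {"wx": 0,"wy": 0,"wz": 0,"x": -0.3,"y": -12.8,"z": 0,"claw": 35},
  {"wx": 0,"wy": 0,"wz": 0,"x": -0.3,"y": -16,"z": 0,"claw": 35},
  {"wx": 0,"wy": 0,"wz": 0,"x": -0.4,"y": -19.2,"z": 0,"claw": 35},
  {"wx": 0,"wy": 0,"wz": 0,"x": -0.5,"y": -22.4,"z": 0,"claw": 35},
  {"wx": 0,"wy": 0,"wz": 0,"x": -0.5,"y": -25.6,"z": 0,"claw": 35},
  {"wx": 0,"wy": 0,"wz": 0,"x": -0.6,"y": -28.8,"z": 0,"claw": 35},
  {"wx": 0,"wy": 0,"wz": 0,"x": -0.7,"y": -32,"z": 0,"claw": 35},
  {"wx": 0,"wy": 0,"wz": 0,"x": -0.8,"y": -35,"z": 0,"claw": 35},
  {"wx": 0,"wy": 0,"wz": 0,"x": -0.9,"y": -37.6,"z": 0,"claw": 35},
])

```text
t: 47.72
position: [0.5116, 0.2242, 0.2215]
ee_rot: [-180.0, 0.0, 0.1]
wrist_force: [0.5, -0.5, -0.6]
finger_gap: 0.0338
```

Run:
```python
from workcell import *; from h import *
s=sense();print(s["t"],s["position"],s["ee_rot"],s["joint_pos"],s["wrist_force"])
c=after([.5268,-.3376,.0862,0],-.5,-18.4,-13.5,0); c=after(c,-.9,-37.6,0,0);print(c,shift_from(c,(.5124,.2914,.0945),0))
```

```text
47.7167 [0.51156475 0.22424729 0.22153199] [-1.79977709e+02  1.91641773e-02  6.37715641e-02] [-48.60768852  19.26628617  25.99797229 100.93345805  -9.46339972
  61.96124403 -19.34227572] [ 0.46118925 -0.51445102 -0.63385299]
[np.float64(0.5128), np.float64(0.2224), 0.2212, 0] ([np.float64(-0.04), np.float64(-6.9), np.float64(12.67)], 0)
```

Call:
play_rows([
  {"wx": 0,"wy": 0,"wz": 0,"x": 0,"y": -2.8,"z": 0,"claw": 35},
  {"wx": 0,"wy": 0,"wz": 0,"x": 0,"y": -5,"z": 0,"claw": 35},
  {"wx": 0,"wy": 0,"wz": 0,"x": 0,"y": -6.5,"z": 0,"claw": 35},
  {"wx": 0,"wy": 0,"wz": 0,"x": 0,"y": -6.9,"z": 0,"claw": 35},
  {"wx": 0,"wy": 0,"wz": 0,"x": 0,"y": -6.9,"z": 0,"claw": 35},
])

```text
t: 48.13
position: [0.512, 0.2914, 0.2212]
ee_rot: [180.0, 0.0, 0.1]
wrist_force: [0.4, 0.2, -1.6]
finger_gap: 0.0338
```

Call:
play_rows([
  {"wx": 0,"wy": 0,"wz": 0,"x": 0,"y": 0,"z": 1,"claw": 35},
  {"wx": 0,"wy": 0,"wz": 0,"x": 0,"y": 0,"z": 3.5,"claw": 35},
  {"wx": 0,"wy": 0,"wz": 0,"x": 0,"y": 0,"z": 6.2,"claw": 35},
  {"wx": 0,"wy": 0,"wz": 0,"x": 0,"y": 0,"z": 8.9,"claw": 35},
  {"wx": 0,"wy": 0,"wz": 0,"x": 0,"y": 0,"z": 10.7,"claw": 35},
  {"wx": 0,"wy": 0,"wz": 0,"x": 0,"y": 0,"z": 11.6,"claw": 35},
  {"wx": 0,"wy": 0,"wz": 0,"x": 0,"y": 0,"z": 12,"claw": 35},
  {"wx": 0,"wy": 0,"wz": 0,"x": 0,"y": 0,"z": 12.3,"claw": 35},
  {"wx": 0,"wy": 0,"wz": 0,"x": 0,"y": 0,"z": 12.5,"claw": 35},
  {"wx": 0,"wy": 0,"wz": 0,"x": 0,"y": 0,"z": 12.6,"claw": 35},
  {"wx": 0,"wy": 0,"wz": 0,"x": 0,"y": 0,"z": 12.7,"claw": 35},
  {"wx": 0,"wy": 0,"wz": 0,"x": 0,"y": 0,"z": 12.7,"claw": 35},
])

```text
t: 49.13
position: [0.5126, 0.2913, 0.095]
ee_rot: [-180.0, -0.0, 0.0]
wrist_force: [-0.2, 0.2, -0.2]
finger_gap: 0.034
```

Call:
play_rows([
  {"wx": 0,"wy": 0,"wz": 0,"x": 0,"y": 0,"z": 0.1,"claw": 35},
  {"wx": 0,"wy": 0,"wz": 0,"x": 0,"y": 0,"z": 0.15,"claw": 35},
  {"wx": 0,"wy": 0,"wz": 0,"x": 0,"y": 0,"z": 0.15,"claw": 35},
])

```text
t: 49.38
position: [0.5131, 0.2917, 0.0944]
ee_rot: [-179.9, -0.1, 0.0]
wrist_force: [-1.1, -0.4, 8.3]
finger_gap: 0.034
```

Seated. Release, rise and retreat toward the robot's left-rear for a clear view.

Call:
play_rows([
  {"wx": 0,"wy": 0,"wz": 0,"x": 0,"y": 0,"z": 0,"claw": 40},
  {"wx": 0,"wy": 0,"wz": 0,"x": 0,"y": 0,"z": 0,"claw": 55},
  {"wx": 0,"wy": 0,"wz": 0,"x": 0,"y": 0,"z": 0,"claw": 70},
  {"wx": 0,"wy": 0,"wz": 0,"x": 0,"y": 0,"z": 0,"claw": 75},
  {"wx": 0,"wy": 0,"wz": 0,"x": 0,"y": 0,"z": -1,"claw": 75},
  {"wx": 0,"wy": 0,"wz": 0,"x": 0,"y": 0,"z": -3,"claw": 75},
  {"wx": 0,"wy": 0,"wz": 0,"x": 0,"y": 0,"z": -6,"claw": 75},
  {"wx": 0,"wy": 0,"wz": 0,"x": 0,"y": 0,"z": -9,"claw": 75},
  {"wx": 0,"wy": 0,"wz": 0,"x": -1,"y": 0,"z": -11.5,"claw": 75},
  {"wx": 0,"wy": 0,"wz": 0,"x": -3,"y": -1,"z": -13,"claw": 75},
  {"wx": 0,"wy": 0,"wz": 0,"x": -5.5,"y": -3.5,"z": -13,"claw": 75},
  {"wx": 0,"wy": 0,"wz": 0,"x": -8,"y": -6,"z": -13,"claw": 75},
])

```text
t: 50.38
position: [0.4328, 0.3509, 0.2252]
ee_rot: [-179.9, -0.1, -0.2]
wrist_force: [0.0, 0.7, -0.8]
finger_gap: 0.0636
```

Call:
play_rows([
  {"wx": 0,"wy": 0,"wz": 0,"x": -2,"y": -3,"z": 0,"claw": 75},
  {"wx": 0,"wy": 0,"wz": 0,"x": -4,"y": -6,"z": 0,"claw": 75},
  {"wx": 0,"wy": 0,"wz": 0,"x": -6,"y": -9,"z": 0,"claw": 75},
  {"wx": 0,"wy": 0,"wz": 0,"x": -8,"y": -12,"z": 0,"claw": 75},
  {"wx": 0,"wy": 0,"wz": 0,"x": -10,"y": -15,"z": 0,"claw": 75},
  {"wx": 0,"wy": 0,"wz": 0,"x": -11,"y": -17,"z": 0,"claw": 75},
  {"wx": 0,"wy": 0,"wz": 0,"x": -11,"y": -17,"z": 0,"claw": 75},
  {"wx": 0,"wy": 0,"wz": 0,"x": -11,"y": -17,"z": 0,"claw": 75},
])

```text
t: 51.05
position: [0.3211, 0.5221, 0.2231]
ee_rot: [180.0, -0.0, 0.2]
wrist_force: [0.3, -0.3, -0.4]
finger_gap: 0.064
```

Run:
```python
from workcell import *; from h import *
s=sense();print(s["t"],s["position"],s["joint_pos"])
d=snapshot("scene"); d2=snapshot("top")
for n,dd in (("s",d),("t",d2)):
  for k in ("red","yellow","blue"):
    for st,ce in blobs(dd,k,100)[1]: print(n,k,st,ce,ray(dd,ce,.119)[:2])
g=cv2.cvtColor(d2["pixels"],cv2.COLOR_RGB2GRAY)
x=d["pixels"][180:340,260:480]; cv2.imwrite("pics/s27.png",cv2.resize(np.clip(x[:,:,::-1]*1.4,0,255).astype(np.uint8),None,fx=3.5,fy=3.5))
x=d2["pixels"][140:260,170:350]; cv2.imwrite("pics/t27.png",cv2.resize(np.clip(x[:,:,::-1]*1.4,0,255).astype(np.uint8),None,fx=4.4,fy=4.4))
```

```text
51.05 [0.32106691 0.52205872 0.22310103] [-77.52818358  24.05310509  20.32996862  92.7944575   -8.99516405
  64.77506461 -54.80122694]
s red [382, 249, 16, 16, 203] [389.3, 256.5] [0.57160575 0.23290444]
s yellow [427, 286, 19, 18, 262] [436.0, 294.7] [0.5774276  0.34579122]
s blue [421, 249, 16, 15, 175] [428.9, 255.8] [0.51816336 0.29158301]
t red [225, 174, 14, 14, 157] [231.8, 180.8] [0.56584351 0.23034484]
t yellow [181, 171, 15, 15, 157] [187.5, 178.1] [0.57265066 0.34476404]
t yellow [193, 175, 17, 21, 106] [203.7, 185.8] [0.55285798 0.30207525]
t blue [202, 195, 14, 14, 149] [208.1, 201.5] [0.51271866 0.28932594]
```

View pics/s27.png

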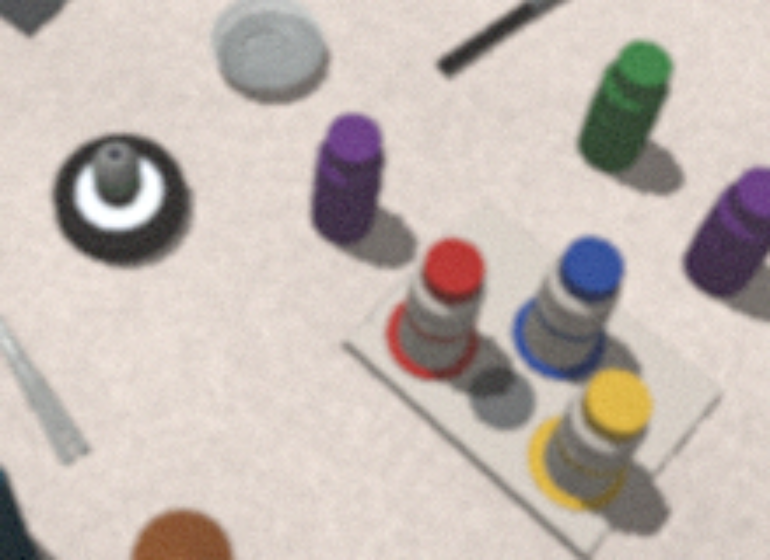

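View pics/t27.png

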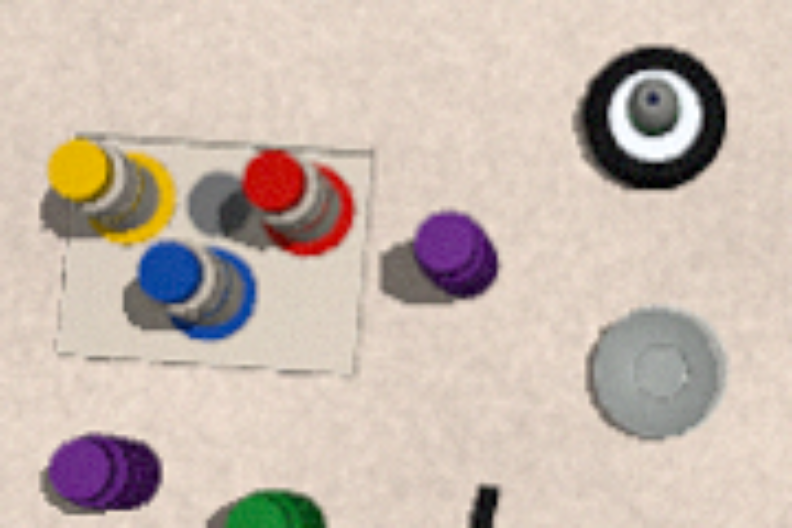

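The pictures show all three bottles upright on the seats of their own colours: red cap at (275,182), yellow (80,170) and blue (172,272) in the top view. The objective stands inside the lit disc at (653,107), and the dish is in its place.

Run:
```python
from workcell import *
print(close_job())
```

```text
the job is handed in; nothing more can be done
None
```

I moved the three bottles onto the side mat, then stood the objective on the lit disc. After that I put yellow, red and blue back on the seats of their own colours and handed the job in at about 51 s.

**Last checks**
- In the top view the caps sit within about 2 mm of the seat centres I measured while the seats were empty. The scene view agrees within a few millimetres.
- All three bottles are upright. The objective stands upright inside the rim of the light base, and the set-down was felt at the expected height.
- By eye, the dish is in the same place as at the start, and the look-alike bottles were not touched. The arm was clear of everything, with its tool at (0.32, 0.52, 0.22).

**What disagreed or went wrong**
- The fingertips looked about 3 cm higher than `tips_ahead` implies. The bottles were therefore held by their caps, not their bodies, and I set the grasp and placing heights from the pictures and the felt contact.
- Closing on each cap and setting each bottle down gave wrist forces of 6 to 14 N, well under the limits; the objective's set-down read about 4 N.
- My first move call was refused because some keys were missing. Nothing moved.

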